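# Load a culture dish into the stage-top incubation chamber

## Task

Make the microscope's stage-top incubation chamber ready, from the bottom up: lay the flanged dish adapter in the round recess of the chamber's floor, stand the larger (50 mm) culture dish in the adapter's collar, put the steel hold-down ring on the dish so that it nests over the dish's rim, and last close the chamber with its windowed lid, flat on the walls all round with its bead inside them. Keep the dish level, set the dish and the lid down rather than dropping them, and leave the little dish, the dropper bottle and the objective where they stand.

Things in the scene. Friction and masses are not known exactly. Their poses are not given: they have to be found in the camera images.
- chamber: fixed black open-topped metal box, 160 (x) x 120 (y) x 34 mm high, walls 10 mm thick (140 x 100 mm clear inside), short connectors on its +x end. Origin: centre of underside, on the bench. Floor deck 7 mm above it with a central round recess, 88 mm wide, 3 mm deep, its floor 4 mm above the origin. Fingers have most room inside closing along its x. Stands left or right, yaw up to 0.5 rad
- adapter: loose aluminium dish adapter, 60 g: round flange 80 mm wide, 3 mm thick (the recess leaves 4 mm all round), on it a collar 62 mm wide, top at 9 mm: grip it there. Inside, a bore tapers from 60 mm at the mouth to 55.5 mm at a ledge 3 mm above the origin; 36 mm glass in the middle. Origin: centre of underside, z up. In place its origin is 4 mm above the chamber's
- dish: loose clear culture dish, open on top, 50 mm wide, 13 mm tall, 25 g. Origin: centre of underside, z up. In place it stands on the adapter's ledge, its origin 3 mm above the adapter's; its upper 7 mm stand out of the collar, to be gripped there
- hold_ring: loose stainless hold-down ring, 62 mm outside, 11 mm high, 42 mm hole, 110 g, lying right way up. Counterbored underneath, 4 mm deep, tapering from 60 mm at the mouth to 55.5 mm, to nest over the dish's rim. Origin: centre of underside, z up. In place its origin is 9 mm above the dish's, its underside 3 mm clear of the adapter
- chamber_lid: loose black lid, 220 g, plate 160 (x) x 120 (y) x 4 mm, glass window in an upstanding square aluminium frame, 56 x 56 mm outside, 12 mm high: grip it there. Rubber bead below, 5 mm high, 132 x 92 mm outside, goes inside the walls with 4 mm to spare. Origin: centre, underside of bead; plate top at 9, frame top at 21 mm. In place 29 mm above the chamber's origin, x along its x, either way round
- little_dish: bystander: little clear culture dish, open, 35 mm wide, 10 mm tall, loose. Origin: centre of its underside
- oil_bottle: bystander: amber dropper bottle with black cap, 26 mm in diameter, 52 mm tall, loose. Origin: centre of its underside
- objective: bystander: microscope objective standing on its mount, bright metal with a black band, 32 mm in diameter, 50 mm tall, loose. Origin: centre of its underside
There are look-alikes about, which are no part of the job. What is shaped like the dish but green or yellow is not meant. What is shaped like the chamber_lid but purple or turquoise is not meant.

How it is judged:
By the outcome, as a careful person would: the job done as asked, in the order asked, and still so for the second after the job is handed in, with the robot touching nothing.
It also fails if it takes over 136 s, if anything falls off the work surface, if the arm or the gripper's body presses on something with over 40 N, if the wrist force passes 120 N, or if a joint passes its speed limit or range.

## Robot

A 7-joint arm with a two-finger parallel gripper is mounted at the origin on the work surface. World frame = base frame: x ahead of the robot, y to its left, z up, the work surface at z = 0. Lengths are in m, angles in degrees, forces in N, time in s.
With the tool pointing down it reaches from about 0.425 to 1.025 m from the base axis. Payload 9.4 kg.
Tool frame: the origin (TCP) lies at the very end of the fingers, on their centre line; the grasp point (between the pads) lies 19 mm behind it; x points along the fingers, y is the direction in which the jaws open and shut, and the axes are right-handed (so a half turn about x gives the same grasp; the last joint's range is limited). The gripper opens to 93 mm and grips with 3 to 60 N. Pads are 15 mm wide; open, the fingers measure 128 mm over their backs; the gripper's body (75 mm by 188 mm) begins 65 mm behind the grasp point.
Start: joints at [-4.395, 34.337, -0.143, 91.639, 0.103, 54.024, -4.572], TCP at [0.725, -0, 0.219] pointing down, gripper open.
Joint ranges: [-147.43, 147.43], [-19.82, 112.94], [-74.19, 73.91], [6.32, 146.72], [-59.91, 239.91], [6.04, 106.73], [-150.56, 150.56]. Speed limits (degrees/s): [127.2, 127.2, 172.46, 172.46, 180, 180, 180].

## Interface

Orientations are given as [roll, pitch, yaw] about the fixed x, y, z axes, in that order (R = Rz(yaw) Ry(pitch) Rx(roll)).
In Python, from cell import bot, optics, spotter gives the robot as it stands.
- The arm moves only by the tool arm_command, never from a script. Its argument "plan" is a list of rows, each an object of numbers: "wx", "wy", "wz": the turn, a rotation vector about the tool's x, y, z scaled (see below); "tx", "ty", "tz": the shift along the tool's x, y, z scaled (see below); "jaw": the opening, from 0 (shut) to 1 (fully open). A call has 1 to 5 rows; each row shifts and turns the pose as measured when the row begins, along the tool's axes as they then stand; what a row does not reach is not made up. The controller multiplies each number of a shift by 15 cm and each number of a turn by 360 degrees. A row lasts 1/8 s, in which the tool goes at most 62.5 mm and 10.7 degrees, less where a joint would pass 70% of its speed; a pose out of reach is approached as far as the arm can. A call with a number of a shift or a turn outside -1 to 1 is refused whole. A call with a gripper value outside its range is refused whole. The fingers move at their own pace and stop on an object; "newtons" is the grip in N (left out, the last holds). Time passes only in rows, so rows that do not move let the fingers close. It gives the time, the measured TCP pose, the force and the opening at its end, in the units of the state.
- bot.get_state(): the state, without advancing time (a new reading comes with each control period).
- optics.read_camera(name): name is "scene" or "side" or "wrist"; returns a dict with "pixels" (400x640x3 uint8, red, green, blue), "mtx" (3x3 intrinsics, pixels), "R" (3x3) and "t" (3): a world point X has camera coordinates R X + t; the wrist camera has in their place "hand_eye" (4x4, takes a point from camera to tool coordinates, whose origin is the TCP and whose axes are the tool frame's). Camera axes: x right, y down, z forward; pixel columns grow to the right and rows downward; lengths in m; the calibration is good to about 2 mm. A picture is of the moment at which its call begins: read the wrist's pose just before it. There is no depth.
- bot.hand_in(): hands the job in, once; it reports no verdict.
Trained networks look in the newest picture that a camera, given by its name, has taken for a name from the list of things; names that differ only in an ending like _2 or _b are one class to them, and where a whole thing is asked for, a point or a joint stands for the part that bears it (a point fixed in the world has none). Each returns a list of dicts, best first, with "confidence" (0 to 1); they miss things now and then, are a little off and sometimes report something else, mostly with a low value. They report only what shows in the picture. A call takes as long as a camera call. They do not tell look-alikes from the thing itself.
- spotter.masks_of(label, camera): "mask" (400x640 bool, what is visible of it) and "position" ([row, column] in pixels, amid what is visible of it).
The state is a dict: "clock": time; "joints": joint angles; "dq": joint speeds; "joint_torque": joint torques, N m; "tcp_pos": TCP position; "tcp_rot": TCP orientation; "force": force on the tool from outside, world axes, zero at the start; "ft_torque": the same for the moment, N m; "opening": finger opening in m.
Only numpy, scipy, OpenCV 4.12 (cv2) and the standard library are available. Lean on these libraries where they do the work, as an engineer would, in place of code of your own. Each camera call takes 0.05 s, during which the arm holds its last target.

## Working session

There is one attempt and no reset: what is moved stays moved. The work goes in short steps, Python scripts to look and compute and a tool call to move; the robot and the scene stay as the last step left them, time stands still between calls to the robot, and variables do not carry over. Pictures are saved under pics/ and viewed, and the job is handed in when it is done.

Besides the shell and the picture viewer there is one more tool, called after "Emit:" as name(argument=value, ...) on one line, values as JSON. arm_command: Moves the arm, as the interface text tells. Shifts and turns lie within -1 to 1; 1 stands for 15 cm of shift or 360 degrees of turn. Its arguments: {"type":"object","properties":{"plan":{"type":"array"},"newtons":{"type":"number"}},"required":["plan"]}

```bash
ls; mkdir -p pics
python3 - <<'E'
from cell import bot, optics, spotter
import cv2
print(bot.get_state())
for c in ["scene","side","wrist"]:
    d=optics.read_camera(c); cv2.imwrite(f"pics/{c}0.png",d["pixels"][:,:,::-1])
    print(c,{k:v for k,v in d.items() if k!="pixels"})
    for l in ["chamber","adapter","dish","hold_ring","chamber_lid","little_dish","oil_bottle","objective"]:
        print(l,[(round(m["confidence"],2),m["position"],int(m["mask"].sum())) for m in spotter.masks_of(l,c)])
print(bot.get_state()["clock"])
E
```

```text
pics
{'clock': 0.0, 'joints': array([-4.39690433, 34.38604383, -0.1459853 , 91.67949938,  0.10320268,
       54.02472765, -4.57230248]), 'dq': array([ 0.04044041, -0.04984691, -0.02197513,  0.04093881,  0.08983217,
        0.00915323, -0.05860324]), 'joint_torque': array([ 5.70884713e-04, -7.65060925e+01,  1.49801854e+00, -2.52344084e+01,
       -5.23842021e-02,  1.69115182e-02,  2.08527672e-04]), 'tcp_pos': array([7.24515743e-01, 1.40098602e-05, 2.17749580e-01]), 'tcp_rot': array([ -84.80739817,   89.90985374, -174.80156613]), 'force': array([-0.11452647,  0.49538   ,  1.56710943]), 'ft_torque': array([-0.0069947 ,  0.00724335,  0.01542027]), 'opening': 0.09296200654423838}
scene {'mtx': array([[370.76368646,   0.        , 318.53833572],
       [  0.        , 370.76368646, 197.78029229],
       [  0.        ,   0.        ,   1.        ]]), 'R': array([[-0.06432994,  0.99791606,  0.00501956],
       [ 0.77075781,  0.05288007, -0.63492999],
       [-0.63387227, -0.03697614, -0.77255337]]), 't': array([-0.00738199, -0.41905039,  1.38184214])}
chamber [(0.63, [190.3, 371.7], 2273)]
adap
[... 1319 characters left out ...]
 [  0.        ,   0.        ,   1.        ]]), 'hand_eye': array([[ 8.68197418e-04, -2.53151654e-01,  9.67426218e-01,
        -1.65762346e-01],
       [ 9.99999210e-01,  1.09943375e-03, -6.09734623e-04,
         1.79882159e-04],
       [-9.09265705e-04,  9.67425982e-01,  2.53152408e-01,
        -6.84540933e-02],
       [ 0.00000000e+00,  0.00000000e+00,  0.00000000e+00,
         1.00000000e+00]])}
chamber [(0.73, [26.4, 138.5], 10091)]
adapter [(0.68, [186.8, 188.6], 3493)]
dish []
hold_ring [(0.97, [180.4, 90.8], 1530)]
chamber_lid [(0.71, [339.2, 387.3], 4372), (0.61, [251.4, 28.8], 32), (0.59, [342.8, 228.7], 4115)]
little_dish [(0.96, [182.1, 298.8], 692)]
oil_bottle []
objective []
1.35
```

View pics/scene0.png

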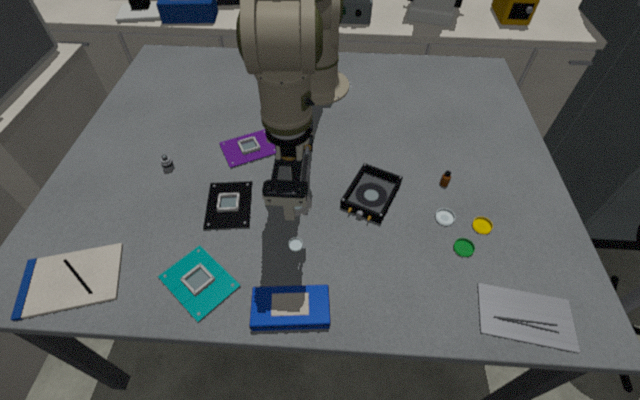

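View pics/side0.png

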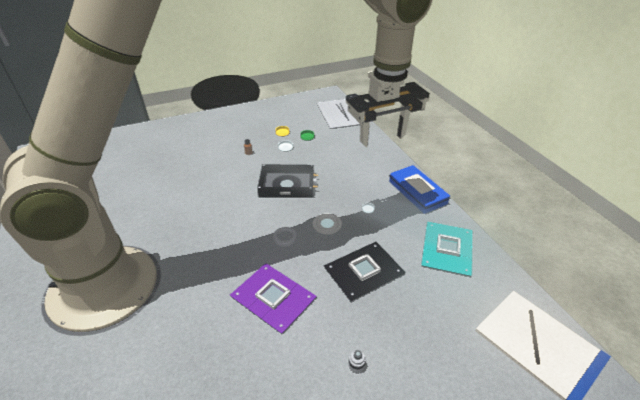

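View pics/wrist0.png

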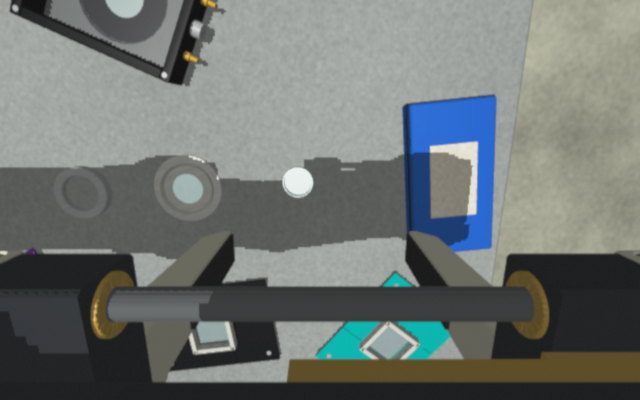

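```bash
cat > h.py <<'E'
from cell import bot, optics, spotter
import numpy as np, cv2
from scipy.spatial.transform import Rotation as Ro
def pose(s=None):
    s=s or bot.get_state()
    return Ro.from_euler('xyz',s["tcp_rot"],degrees=True).as_matrix(), np.array(s["tcp_pos"])
class Cam:
    def __init__(s,name,save=None):
        Rt,p=pose(); d=optics.read_camera(name); s.name=name; s.K=d["mtx"]; s.img=d["pixels"]
        if name=="wrist":
            H=np.array(d["hand_eye"]); Rcw=Rt@H[:3,:3]; c=Rt@H[:3,3]+p
        else: Rcw=np.array(d["R"]).T; c=-Rcw@np.array(d["t"])
        s.Rcw=Rcw; s.c=c
        if save: cv2.imwrite(f"pics/{save}.png",s.img[:,:,::-1])
    def plane(s,row,col,z):
        d=s.Rcw@np.linalg.solve(s.K,[col,row,1.]); return s.c+d*(z-s.c[2])/d[2]
    def proj(s,X):
        q=s.K@(s.Rcw.T@(np.asarray(X)-s.c)); return q[1]/q[2],q[0]/q[2]
    def find(s,label,z=0.):
        r=[]
        for m in spotter.masks_of(label,s.name):
            r.append((round(m["confidence"],2),np.round(m["position"]),np.round(s.plane(*m["position"],z),3)[:2],m["mask"]))
        return r
def yaw_of(R): # jaw axis direction in world (deg, mod 180)
    y=R[:,1]; return np.degrees(np.arctan2(y[1],y[0]))
def st():
    s=bot.get_state(); R,p=pose(s)
    print("t %.2f"%s["clock"],"tcp",np.round(p,4),"jawyaw %.2f"%yaw_of(R),"x",np.round(R[:,0],3),"F",np.round(s["force"],1),"open %.4f"%s["opening"],"j",np.round(s["joints"],0))
def go(target,jawyaw=None,s=None):
    """print turn (about tool axes) to point down with jaw at jawyaw, and shift in tool axes after turn"""
    R,p=pose(s)
    y0=yaw_of(R)
    if jawyaw is None: jawyaw=y0
    d=(jawyaw-y0+90)%180-90
    a=np.radians(y0+d); y=np.array([np.cos(a),np.sin(a),0]); x=np.array([0,0,-1.])
    Rt=np.stack([x,y,np.cross(x,y)],1)
    w=Ro.from_matrix(R.T@Rt).as_rotvec(degrees=True)/360
    t=Rt.T@(np.asarray(target)-p)/.15
    print("turn",np.round(w,4),"(deg %.2f)"%d,"shift tool",np.round(t,3),"shift/N",np.round(np.abs(t).max()/.4167,2))
E
python3 - <<'E'
from h import *
st()
s=Cam("scene");d=Cam("side");w=Cam("wrist")
for c,l in [(s,"dish"),(s,"chamber_lid"),(s,"chamber"),(s,"little_dish"),(s,"oil_bottle"),(d,"adapter"),(d,"hold_ring"),(d,"dish"),(d,"chamber_lid"),(d,"objective"),(d,"chamber"),(d,"oil_bottle"),(w,"adapter"),(w,"hold_ring")]:
    for r in c.find(l,0.008): print(c.name,l,r[:3])
R,p=pose();print(R)
E
```

```text
t 1.35 tcp [ 0.725  -0.      0.2186] jawyaw -0.00 x [-0. -0. -1.] F [-0.9  0.5  0.9] open 0.0933 j [-4. 34. -0. 92.  0. 54. -5.]
scene dish (0.69, array([248., 466.]), array([0.684, 0.421]))
scene dish (0.66, array([215., 443.]), array([0.585, 0.378]))
scene dish (0.62, array([222., 481.]), array([0.599, 0.475]))
scene chamber_lid (0.97, array([148., 246.]), array([ 0.361, -0.196]))
scene chamber_lid (0.84, array([279., 199.]), array([ 0.812, -0.221]))
scene chamber_lid (0.79, array([205., 230.]), array([ 0.588, -0.198]))
scene chamber (0.66, array([243., 296.]), array([ 0.698, -0.003]))
scene chamber (0.65, array([192., 370.]), array([0.517, 0.184]))
scene little_dish (0.57, array([243., 292.]), array([ 0.7  , -0.013]))
scene oil_bottle (0.23, array([244., 294.]), array([ 0.702, -0.008]))
side adapter (0.62, array([223., 327.]), array([ 0.564, -0.023]))
side hold_ring (0.49, array([242., 282.]), array([ 0.429, -0.041]))
side dish (0.6, array([142., 283.]), array([0.587, 0.398]))
side dish (0.55, array([133., 280.]), array([0.594, 0.458]))
side chamber_lid (0.98, array([270., 363.]), array([ 0.579, -0.206]))
side chamber_lid (0.95, array([296., 275.]), array([ 0.36 , -0.193]))
side chamber_lid (0.88, array([247., 444.]), array([ 0.807, -0.22 ]))
side objective (0.66, array([362., 355.]), array([ 0.455, -0.407]))
wrist adapter (0.96, array([189., 188.]), array([ 0.571, -0.017]))
wrist hold_ring (0.67, array([183.,  94.]), array([ 0.461, -0.01 ]))
wrist hold_ring (0.21, array([ 26., 138.]), array([0.536, 0.156]))
[[ 4.56730775e-05  9.99999999e-01  1.31294615e-05]
 [-3.64237263e-05  1.31311251e-05 -9.99999999e-01]
 [-9.99999998e-01  4.56725993e-05  3.64243260e-05]]
```

Emit:
arm_command(plan=[{"ty":-0.325,"tz":-0.1,"tx":-0.07,"jaw":1},{"ty":-0.325,"tz":-0.1,"tx":-0.07,"jaw":1},{"ty":-0.325,"tz":-0.1,"tx":-0.07,"jaw":1},{"ty":-0.325,"tz":-0.1,"tx":-0.07,"jaw":1},{"jaw":1}])

```text
invalid input
```

Run:
```python
from h import *
st()
w=Cam("wrist","w1")
for l,z in [("adapter",.009),("hold_ring",.011),("chamber",.034),("little_dish",.01)]:
    for r in w.find(l,z): print(l,r[:3])
```

```text
t 2.20 tcp [0.725  0.     0.2186] jawyaw 0.00 x [ 0. -0. -1.] F [-0.2 -1.2 -0.6] open 0.0930 j [-4. 34. -0. 92.  0. 54. -5.]
adapter (0.68, array([184., 192.]), array([ 0.576, -0.011]))
hold_ring (0.87, array([179.,  89.]), array([ 0.459, -0.005]))
hold_ring (0.34, array([180., 299.]), array([ 0.702, -0.006]))
chamber (0.93, array([ 25., 139.]), array([0.55 , 0.152]))
little_dish (0.73, array([181., 299.]), array([ 0.702, -0.007]))
```

View pics/w1.png

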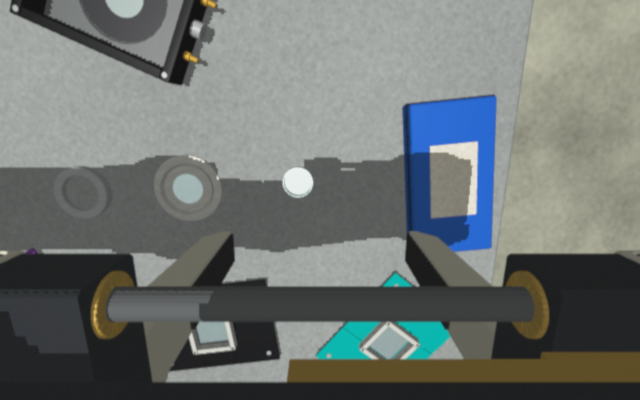

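Emit:
arm_command(plan=[{"wx":0,"wy":0,"wz":0,"tx":-0.07,"ty":-0.325,"tz":-0.1,"jaw":1},{"wx":0,"wy":0,"wz":0,"tx":-0.07,"ty":-0.325,"tz":-0.1,"jaw":1},{"wx":0,"wy":0,"wz":0,"tx":-0.07,"ty":-0.325,"tz":-0.1,"jaw":1},{"wx":0,"wy":0,"wz":0,"tx":-0.07,"ty":-0.325,"tz":-0.1,"jaw":1},{"wx":0,"wy":0,"wz":0,"tx":0,"ty":0,"tz":0,"jaw":1}], newtons=20)

```text
clock: 3.08
tcp_pos: [0.5244, 0.0615, 0.2607]
tcp_rot: [130.7, 90.0, 40.7]
force: [1.7, 0.8, 0.3]
opening: 0.0929
```

Run:
```python
from h import *
st()
w=Cam("wrist","w2")
for l,z in [("adapter",.009),("hold_ring",.011),("chamber",.034),("little_dish",.01)]:
    for r in w.find(l,z): print(l,r[:3])
st()
```

```text
t 3.08 tcp [0.5244 0.0615 0.2607] jawyaw -0.00 x [ 0.  0. -1.] F [1.7 0.8 0.3] open 0.0929 j [-12.  18.  -1. 115.   1.  47. -13.]
adapter (0.82, array([225., 351.]), array([ 0.567, -0.014]))
hold_ring (0.72, array([214., 253.]), array([0.437, 0.002]))
chamber (0.87, array([ 60., 324.]), array([0.529, 0.188]))
little_dish (0.58, array([218., 451.]), array([ 0.699, -0.004]))
t 3.33 tcp [0.5282 0.06   0.2592] jawyaw -0.19 x [-0.    -0.001 -1.   ] F [-0.1 -0.1 -0.8] open 0.0929 j [-12.  18.  -1. 114.   1.  47. -13.]
```

View pics/w2.png

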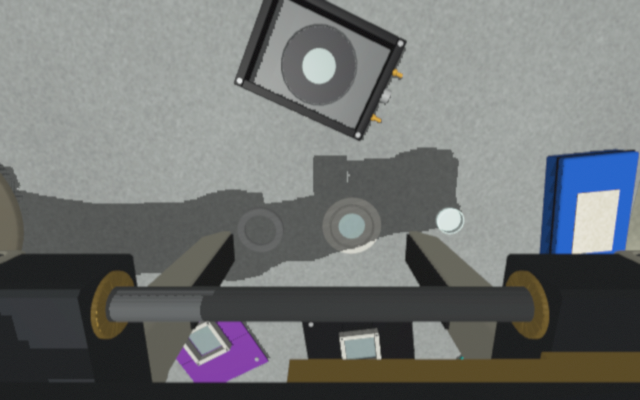

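```bash
cat >> h.py <<'E'
def rect(mask,cam,z):
    cs,_=cv2.findContours(mask.astype(np.uint8),cv2.RETR_EXTERNAL,cv2.CHAIN_APPROX_NONE)
    c=max(cs,key=cv2.contourArea)[:,0,:]
    P=np.array([cam.plane(v,u,z)[:2] for u,v in c])
    (cx,cy),(a,b),ang=cv2.minAreaRect((P*1000).astype(np.float32))
    if a<b: a,b,ang=b,a,ang+90
    return np.round([cx/1000,cy/1000],4),np.round([a,b],1),round((ang+90)%180-90,2)
def circ(mask,cam,z):
    cs,_=cv2.findContours(mask.astype(np.uint8),cv2.RETR_EXTERNAL,cv2.CHAIN_APPROX_NONE)
    c=max(cs,key=cv2.contourArea)[:,0,:]
    P=np.array([cam.plane(v,u,z)[:2] for u,v in c])
    A=np.c_[2*P,np.ones(len(P))];x=np.linalg.lstsq(A,(P**2).sum(1),rcond=None)[0]
    return np.round(x[:2],4),round(2000*np.sqrt(x[2]+x[0]**2+x[1]**2),1)
def crop(cam,r0,r1,c0,c1,k,name):
    im=cv2.resize(cam.img[r0:r1,c0:c1],None,fx=k,fy=k,interpolation=cv2.INTER_CUBIC)
    cv2.imwrite(f"pics/{name}.png",im[:,:,::-1])
E
python3 - <<'E'
from h import *
st()
w=Cam("wrist","w3")
for l,z,f in [("adapter",.001,circ),("hold_ring",.008,circ),("chamber",.034,rect)]:
    for r in w.find(l,z): print(l,r[:3],f(r[3],w,z))
crop(w,0,150,220,420,4,"w3c")
E
```

```text
t 3.33 tcp [0.5282 0.06   0.2592] jawyaw -0.19 x [-0.    -0.001 -1.   ] F [-0.1 -0.1 -0.8] open 0.0929 j [-12.  18.  -1. 114.   1.  47. -13.]
adapter (0.67, array([223., 351.]), array([ 0.571, -0.015])) (array([ 0.5679, -0.0172]), np.float64(78.3))
hold_ring (0.85, array([217., 264.]), array([ 0.454, -0.005])) (array([ 0.4448, -0.02  ]), np.float64(61.9))
chamber (0.96, array([ 60., 319.]), array([0.528, 0.185])) (array([0.5282, 0.184 ]), array([171.5, 120.8]), -23.62)
```

View pics/w3c.png

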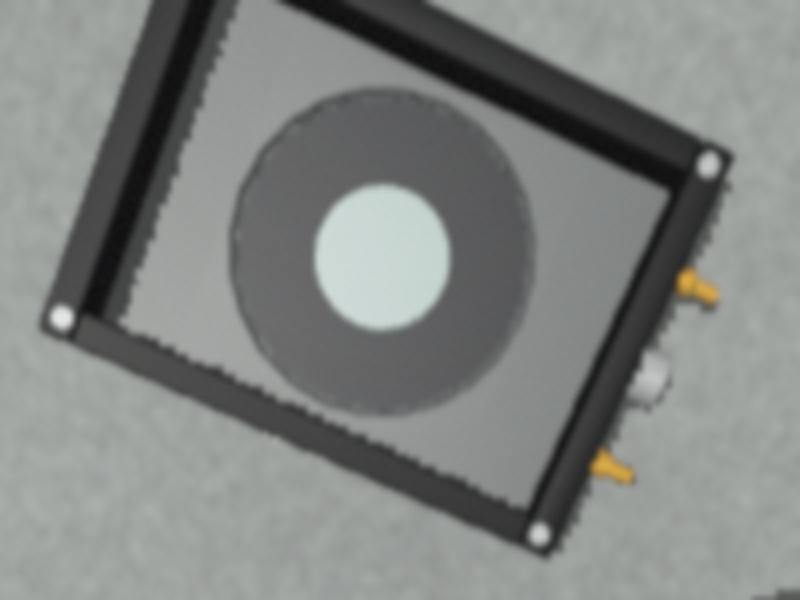

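Run:
```python
from h import *
w=Cam("wrist")
f=lambda x,y,z:w.plane(y/4-.375,220+x/4-.375,z)
A,B,C=[f(*q,.034)for q in[(62,318),(540,535),(708,164)]]
print(A,B,C,np.linalg.norm(A-B),np.linalg.norm(B-C),np.degrees(np.arctan2(*(B-A)[1::-1])),np.degrees(np.arctan2(*(C-B)[1::-1])), (A+C)/2)
# recess: extremes
P=np.array([f(*q,.007)[:2] for q in [(229,250),(535,252),(382,88),(382,417),(258,146),(273,364),(505,352),(490,140)]])
M=np.c_[2*P,np.ones(len(P))];x=np.linalg.lstsq(M,(P**2).sum(1),rcond=None)[0];print(x[:2],2*np.sqrt(x[2]+x[0]**2+x[1]**2))
P=np.array([f(*q,.004)[:2] for q in [(315,256),(450,256),(382,183),(382,329)]]);print(P.mean(0),P)
```

```text
[0.43283462 0.16631424 0.034     ] [0.56835341 0.10627015 0.034     ] [0.61166871 0.20545597 0.034     ] 0.14822494360298982 0.10823142646739056 -23.89661758702879 66.40869277762916 [0.52225166 0.1858851  0.034     ]
[0.522056   0.18587388] 0.09086468095761603
[0.52233328 0.18628524] [[0.50225888 0.18646976]
 [0.54255669 0.18636749]
 [0.52237333 0.20647262]
 [0.52214422 0.16583109]]
```

Run:
```python
from h import *
go([.568,-.017,.11],-23.7)
```

```text
turn [0.0654 0.0001 0.0001] (deg -23.53) shift tool [0.993 0.455 0.362] shift/N 2.38
```

Emit:
arm_command(plan=[{"wx":0.0218,"wy":0,"wz":0,"tx":0.25,"ty":0,"tz":0,"jaw":1},{"wx":0.0218,"wy":0,"wz":0,"tx":0.25,"ty":0,"tz":0,"jaw":1},{"wx":0.0218,"wy":0,"wz":0,"tx":0.25,"ty":0,"tz":0,"jaw":1},{"wx":0,"wy":0,"wz":0,"tx":0.12,"ty":0.2275,"tz":0.181,"jaw":1},{"wx":0,"wy":0,"wz":0,"tx":0.12,"ty":0.2275,"tz":0.181,"jaw":1}])

```text
clock: 4.2
tcp_pos: [0.5703, -0.0152, 0.107]
tcp_rot: [142.4, 89.8, 28.3]
force: [0.2, -0.0, 0.2]
opening: 0.0932
```

Emit:
arm_command(plan=[{"wx":0,"wy":0,"wz":0,"tx":0,"ty":0,"tz":0,"jaw":1},{"wx":0,"wy":0,"wz":0,"tx":0,"ty":0,"tz":0,"jaw":1}])

```text
clock: 4.45
tcp_pos: [0.5706, -0.0183, 0.105]
tcp_rot: [163.6, 90.0, 49.2]
force: [0.3, 0.5, -0.7]
opening: 0.093
```

Run:
```python
from h import *
st()
w=Cam("wrist","w4")
for l,z,f in [("adapter",.003,circ),("hold_ring",.008,circ)]:
    for r in w.find(l,z): print(l,r[:3],f(r[3],w,z))
crop(w,100,300,220,420,3,"w4c")
st()
```

```text
t 4.45 tcp [ 0.5706 -0.0183  0.105 ] jawyaw -24.43 x [ 0.  0. -1.] F [ 0.3  0.5 -0.7] open 0.0930 j [ -6.  33.   3. 118.  -3.  30. -25.]
adapter (0.73, array([196., 317.]), array([ 0.57 , -0.016])) (array([ 0.568, -0.017]), np.float64(78.7))
hold_ring (0.96, array([236., 168.]), array([0.44 , 0.005])) (array([ 0.445 , -0.0146]), np.float64(49.1))
t 4.60 tcp [ 0.5706 -0.0178  0.1056] jawyaw -24.35 x [ 0.001  0.    -1.   ] F [0.2 1.3 0.7] open 0.0927 j [ -6.  33.   3. 118.  -3.  30. -25.]
```

View pics/w4.png

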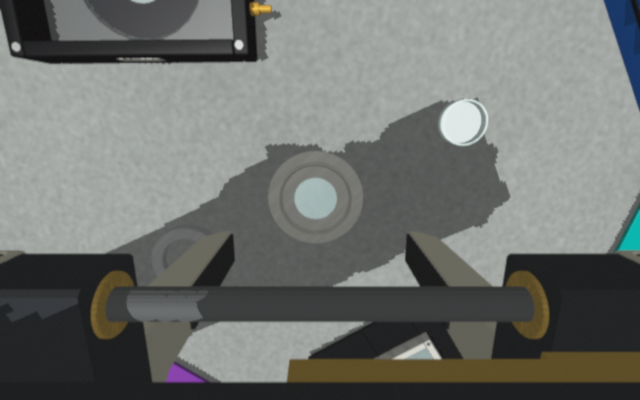

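Run:
```python
from h import *
go([.568,-.017,.005],-23.7)
```

```text
turn [-0.0018 -0.0001 -0.0002] (deg 0.65) shift tool [ 0.671 -0.018  0.002] shift/N 1.61
```

Emit:
arm_command(plan=[{"wx":-0.0018,"wy":0,"wz":0,"tx":0.22,"ty":-0.018,"tz":0,"jaw":1},{"wx":0,"wy":0,"wz":0,"tx":0.22,"ty":0,"tz":0,"jaw":1},{"wx":0,"wy":0,"wz":0,"tx":0.14,"ty":0,"tz":0,"jaw":1},{"wx":0,"wy":0,"wz":0,"tx":0.05,"ty":0,"tz":0,"jaw":1},{"wx":0,"wy":0,"wz":0,"tx":0,"ty":0,"tz":0,"jaw":1}])

```text
clock: 5.22
tcp_pos: [0.5702, -0.0116, 0.0126]
tcp_rot: [129.5, 89.5, 16.2]
force: [0.5, -0.2, 0.8]
opening: 0.0929
```

Run:
```python
from h import *
w=Cam("wrist","w5")
st()
go([.568,-.017,.005],-23.7)
```

```text
t 5.28 tcp [ 0.5704 -0.0116  0.0129] jawyaw -23.32 x [ 0.009  0.002 -1.   ] F [-0.5  0.5 -0.1] open 0.0928 j [ -6.  41.   2. 121.  -4.  18. -24.]
turn [ 0.0011 -0.0009 -0.0011] (deg -0.38) shift tool [ 0.053 -0.     0.04 ] shift/N 0.13
```

View pics/w5.png

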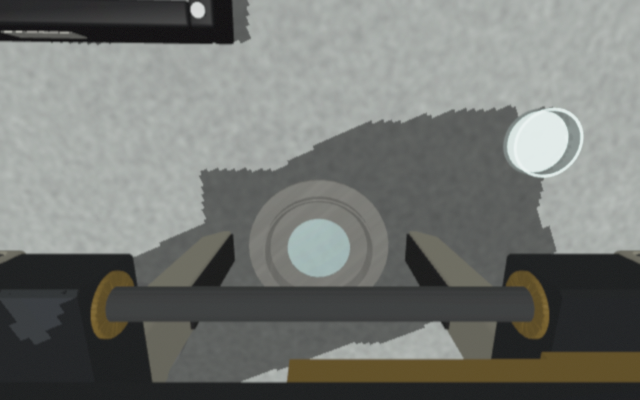

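Emit:
arm_command(plan=[{"wx":0.0011,"wy":-0.0009,"wz":-0.0011,"tx":0,"ty":0,"tz":0.04,"jaw":1},{"wx":0,"wy":0,"wz":0,"tx":0.052,"ty":0,"tz":0,"jaw":1},{"wx":0,"wy":0,"wz":0,"tx":0,"ty":0,"tz":0,"jaw":1}])

```text
clock: 5.65
tcp_pos: [0.569, -0.0175, 0.0067]
tcp_rot: [110.0, 89.8, -3.7]
force: [-0.2, 0.4, 0.2]
opening: 0.0932
```

Run:
```python
from h import *
st()
w=Cam("wrist","w6")
for r in w.find("adapter",.003): print(r[:3],circ(r[3],w,.003))
st()
go([.568,-.017,.005],-23.7)
```

```text
t 5.65 tcp [ 0.569  -0.0175  0.0067] jawyaw -23.75 x [ 0.003 -0.    -1.   ] F [-0.2  0.4  0.2] open 0.0932 j [ -5.  42.   2. 121.  -4.  18. -24.]
(0.87, array([232., 317.]), array([ 0.571, -0.012])) (array([ 0.5695, -0.0134]), np.float64(74.9))
t 5.75 tcp [ 0.5692 -0.0176  0.0069] jawyaw -23.75 x [ 0.003 -0.    -1.   ] F [-0.7 -0.2 -0.1] open 0.0929 j [ -5.  42.   2. 121.  -4.  18. -24.]
turn [-0.0001 -0.0002 -0.0004] (deg 0.05) shift tool [ 0.013 -0.009 -0.   ] shift/N 0.03
```

View pics/w6.png

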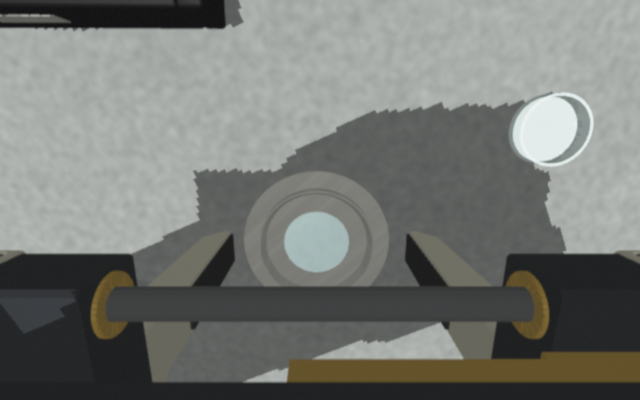

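Emit:
arm_command(plan=[{"wx":0,"wy":0,"wz":0,"tx":0.013,"ty":-0.008,"tz":0,"jaw":0.8},{"wx":0,"wy":0,"wz":0,"tx":0,"ty":0,"tz":0,"jaw":0.3},{"wx":0,"wy":0,"wz":0,"tx":0,"ty":0,"tz":0,"jaw":0.3},{"wx":0,"wy":0,"wz":0,"tx":0,"ty":0,"tz":0,"jaw":0.3},{"wx":0,"wy":0,"wz":0,"tx":0,"ty":0,"tz":0,"jaw":0.3}], newtons=25)

```text
clock: 6.38
tcp_pos: [0.568, -0.017, 0.0049]
tcp_rot: [111.0, 89.8, -2.7]
force: [-0.3, -0.3, -0.1]
opening: 0.0627
```

Run:
```python
from h import *
st()
```

```text
t 6.38 tcp [ 0.568  -0.017   0.0049] jawyaw -23.75 x [ 0.003 -0.    -1.   ] F [-0.3 -0.3 -0.1] open 0.0627 j [ -5.  42.   2. 121.  -4.  17. -24.]
```

Emit:
arm_command(plan=[{"wx":0,"wy":0,"wz":0.0006,"tx":-0.15,"ty":0,"tz":0,"jaw":0.3},{"wx":0,"wy":0,"wz":0,"tx":-0.25,"ty":0,"tz":0,"jaw":0.3},{"wx":0,"wy":0,"wz":0,"tx":-0.2,"ty":0,"tz":0,"jaw":0.3},{"wx":0,"wy":0,"wz":0,"tx":0,"ty":0,"tz":0,"jaw":0.3}])

```text
clock: 6.88
tcp_pos: [0.567, -0.0168, 0.0966]
tcp_rot: [93.9, 89.7, -19.9]
force: [-0.1, -0.4, -1.0]
opening: 0.0622
```

Run:
```python
from h import *
st()
w=Cam("wrist","w7")
crop(w,120,320,200,440,3,"w7c")
st()
go([.5222,.186,.1],-23.7)
```

```text
t 6.88 tcp [ 0.567  -0.0168  0.0966] jawyaw -23.74 x [ 0.005 -0.002 -1.   ] F [-0.1 -0.4 -1. ] open 0.0622 j [ -6.  33.   3. 119.  -3.  28. -24.]
t 6.92 tcp [ 0.5664 -0.0168  0.0955] jawyaw -23.74 x [ 0.003 -0.002 -1.   ] F [ 0.1 -0.3 -0.5] open 0.0624 j [ -6.  33.   3. 119.  -3.  28. -24.]
turn [-0.0001  0.0001 -0.0006] (deg 0.04) shift tool [-0.03  -0.813 -1.12 ] shift/N 2.69
```

View pics/w7c.png

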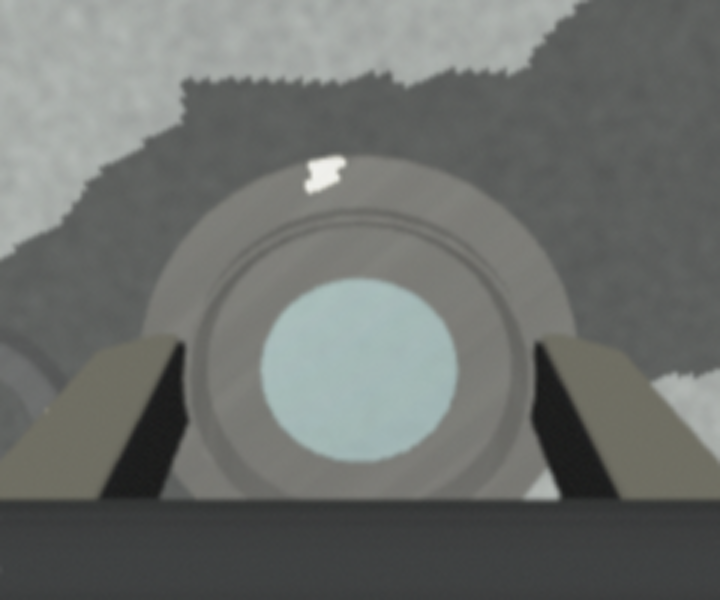

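Run:
```python
from h import *
w=Cam("wrist");R,p=pose()
for dz in (-.002,-.004):
    print(R.T@(w.plane(243,319.3,p[2]+dz)-p))
go([.5222,.186,.1],-23.7)
```

```text
[ 0.0020022   0.00109138 -0.0001117 ]
[0.00400312 0.00109317 0.00070166]
turn [-0.0001  0.0002 -0.0003] (deg 0.03) shift tool [-0.036 -0.81  -1.121] shift/N 2.69
```

Emit:
arm_command(plan=[{"wx":0,"wy":0,"wz":-0.0006,"tx":-0.02,"ty":-0.27,"tz":-0.373,"jaw":0.3},{"wx":0,"wy":0,"wz":0,"tx":0,"ty":-0.27,"tz":-0.373,"jaw":0.3},{"wx":0,"wy":0,"wz":0,"tx":0,"ty":-0.27,"tz":-0.373,"jaw":0.3},{"wx":0,"wy":0,"wz":0,"tx":0,"ty":0,"tz":0,"jaw":0.3},{"wx":0,"wy":0,"wz":0,"tx":0,"ty":0,"tz":0,"jaw":0.3}])

```text
clock: 7.6
tcp_pos: [0.5231, 0.1733, 0.0905]
tcp_rot: [-40.8, 89.4, -154.7]
force: [0.3, -0.9, 0.2]
opening: 0.0621
```

Run:
```python
from h import *
w=Cam("wrist","w8")
st()
go([.5222,.186,.06],-23.7)
```

```text
t 7.65 tcp [0.5231 0.1735 0.0905] jawyaw -23.91 x [-0.009 -0.004 -1.   ] F [ 0.   0.8 -1. ] open 0.0621 j [-28.  33.   5. 121.  -6.  27. -42.]
turn [-0.0006  0.0011  0.0011] (deg 0.21) shift tool [ 0.204 -0.039 -0.074] shift/N 0.49
```

View pics/w8.png

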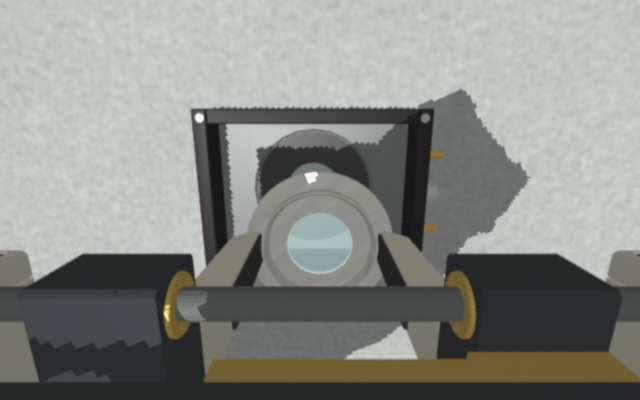

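Run:
```python
from h import *
w=Cam("wrist");R,p=pose()
crop(w,90,250,170,450,2.8,"w9c")
A=w.plane(118,199,.034);B=w.plane(118,426,.034)
d=B-A;print(A,B,np.linalg.norm(d),np.degrees(np.arctan2(d[1],d[0])))
u=d/np.linalg.norm(d);n=np.array([u[1],-u[0],0]);print((A+B)/2+n*.055)
```

```text
[0.47744409 0.26537654 0.034     ] [0.61352244 0.20520442 0.034     ] 0.1487884461798861 -23.85440538680112
[0.5232405  0.18498879 0.034     ]
```

View pics/w9c.png

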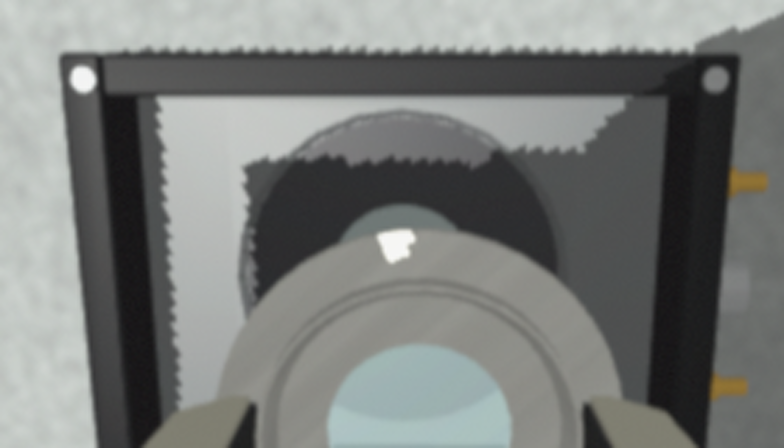

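Emit:
arm_command(plan=[{"wx":-0.0003,"wy":0.0011,"wz":0.0011,"tx":0,"ty":-0.037,"tz":-0.074,"jaw":0.3},{"wx":0,"wy":0,"wz":0,"tx":0.15,"ty":0,"tz":0,"jaw":0.3},{"wx":0,"wy":0,"wz":0,"tx":0.05,"ty":0,"tz":0,"jaw":0.3},{"wx":0,"wy":0,"wz":0,"tx":0,"ty":0,"tz":0,"jaw":0.3}])

```text
clock: 8.2
tcp_pos: [0.5245, 0.183, 0.0604]
tcp_rot: [119.1, 89.9, 4.8]
force: [0.4, 0.6, -1.0]
opening: 0.0621
```

Run:
```python
from h import *
w=Cam("wrist","w10")
st()
go([.5223,.1856,.0095],-23.8)
```

```text
t 8.25 tcp [0.5246 0.183  0.0606] jawyaw -24.27 x [ 0.003  0.    -1.   ] F [ 0.3  0.3 -1. ] open 0.0624 j [-28.  36.   5. 121.  -7.  23. -42.]
turn [-0.0013 -0.0002 -0.0004] (deg 0.47) shift tool [ 0.341 -0.021 -0.01 ] shift/N 0.82
```

View pics/w10.png

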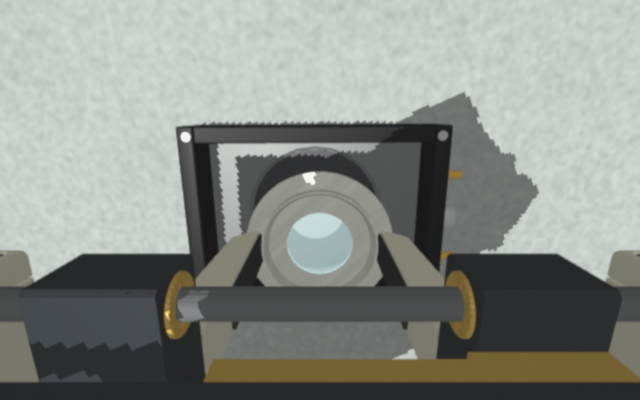

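Emit:
arm_command(plan=[{"wx":-0.0013,"wy":-0.0002,"wz":-0.0004,"tx":0,"ty":-0.021,"tz":-0.011,"jaw":0.3},{"wx":0,"wy":0,"wz":0,"tx":0.12,"ty":0,"tz":0,"jaw":0.3},{"wx":0,"wy":0,"wz":0,"tx":0.12,"ty":0,"tz":0,"jaw":0.3},{"wx":0,"wy":0,"wz":0,"tx":0.03,"ty":0,"tz":0,"jaw":0.3},{"wx":0,"wy":0,"wz":0,"tx":0,"ty":0,"tz":0,"jaw":0.3}])

```text
clock: 8.88
tcp_pos: [0.5229, 0.1864, 0.0186]
tcp_rot: [149.6, 89.9, 35.8]
force: [0.2, 0.2, -0.5]
opening: 0.0624
```

Run:
```python
from h import *
w=Cam("wrist","w11")
st()
go([.5223,.1856,.0095],-23.8)
```

```text
t 8.93 tcp [0.523  0.1865 0.0189] jawyaw -23.76 x [ 0.002  0.001 -1.   ] F [-0.1 -0.4 -0.4] open 0.0625 j [-28.  40.   3. 122.  -7.  18. -42.]
turn [ 0.0001 -0.0003 -0.0002] (deg -0.04) shift tool [ 0.062 -0.002  0.007] shift/N 0.15
```

View pics/w11.png

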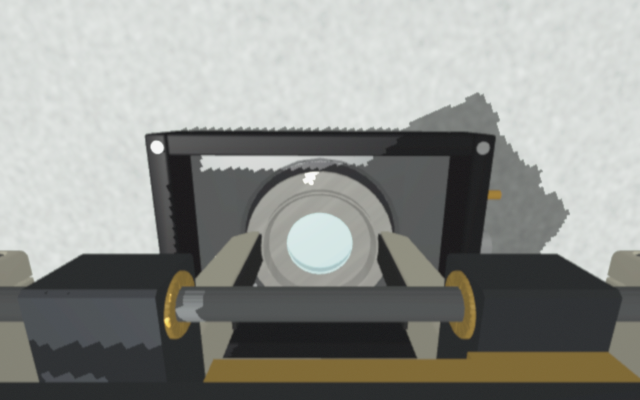

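Emit:
arm_command(plan=[{"wx":0.0001,"wy":-0.0003,"wz":-0.0002,"tx":0.03,"ty":0,"tz":0.007,"jaw":0.3},{"wx":0,"wy":0,"wz":0,"tx":0.03,"ty":0,"tz":0,"jaw":0.3},{"wx":0,"wy":0,"wz":0,"tx":0,"ty":0,"tz":0,"jaw":0.3}])

```text
clock: 9.3
tcp_pos: [0.5231, 0.1856, 0.0101]
tcp_rot: [137.3, 89.9, 23.5]
force: [-0.4, 0.1, 0.2]
opening: 0.0621
```

Run:
```python
from h import *
w=Cam("wrist");crop(w,90,290,170,450,2.8,"w12c")
st()
go([.5223,.1856,.009],-23.8)
```

```text
t 9.35 tcp [0.5231 0.1856 0.0102] jawyaw -23.81 x [ 0.001  0.001 -1.   ] F [ 0.6 -0.2 -0.6] open 0.0620 j [-28.  41.   3. 122.  -7.  17. -42.]
turn [-0.     -0.0002 -0.0002] (deg 0.01) shift tool [ 0.008 -0.005  0.003] shift/N 0.02
```

View pics/w12c.png

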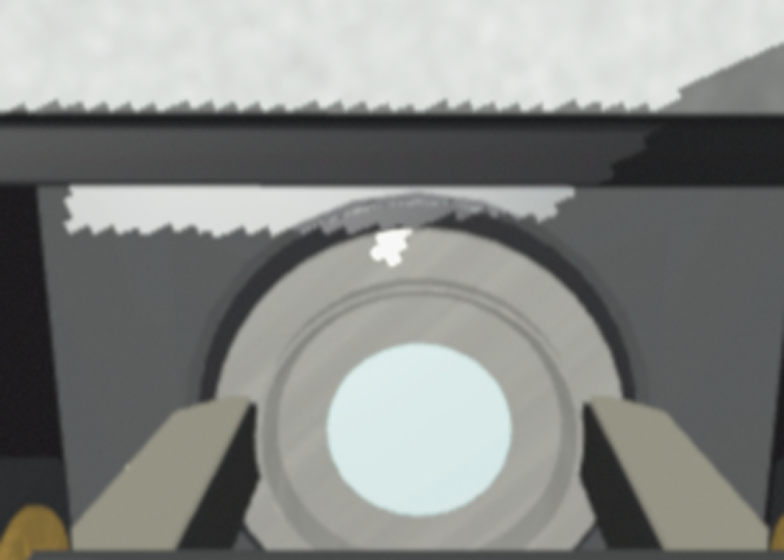

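Run:
```python
from h import *
w=Cam("wrist");R,p=pose()
crop(w,140,240,230,410,4.4,"w13c")
f=lambda x,y,z:R.T@(w.plane(90+y/2.8-.3,170+x/2.8-.3,z)-p)*1000
for n,q,z in [("rec",(418,192),.007),("rec",(190,395),.007),("rec",(645,395),.007),("fl",(418,228),.0083),("fl",(212,395),.0083),("fl",(630,395),.0083),("glass",(419,430),.008)]: print(n,np.round(f(*q,z)[1:],1))
```

```text
rec [  0.3 -46.4]
rec [-44.1  -6.8]
rec [44.5 -6.9]
fl [  0.3 -39.9]
fl [-39.5  -7.3]
fl [41.3 -7.4]
glass [0.5 0. ]
```

View pics/w13c.png

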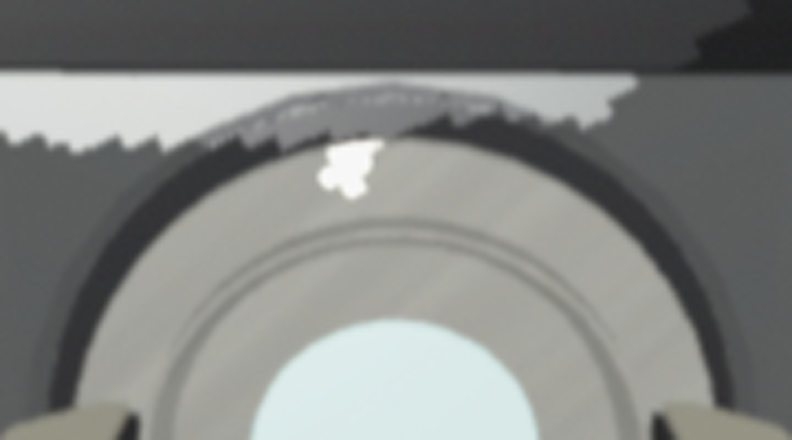

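Emit:
arm_command(plan=[{"wx":0,"wy":0,"wz":0,"tx":0,"ty":-0.003,"tz":-0.006,"jaw":0.3},{"wx":0,"wy":0,"wz":0,"tx":0.01,"ty":0,"tz":0,"jaw":0.3},{"wx":0,"wy":0,"wz":0,"tx":0,"ty":0,"tz":0,"jaw":0.75},{"wx":0,"wy":0,"wz":0,"tx":0,"ty":0,"tz":0,"jaw":0.75}])

```text
clock: 9.9
tcp_pos: [0.5234, 0.1869, 0.0091]
tcp_rot: [138.4, 89.9, 24.6]
force: [0.1, 0.3, -0.2]
opening: 0.0694
```

Run:
```python
from h import *
st()
w=Cam("wrist");crop(w,90,290,170,450,2.8,"w14c")
```

```text
t 9.90 tcp [0.5234 0.1869 0.0091] jawyaw -23.80 x [ 0.002  0.001 -1.   ] F [ 0.1  0.3 -0.2] open 0.0694 j [-28.  41.   3. 122.  -7.  17. -42.]
```

View pics/w14c.png

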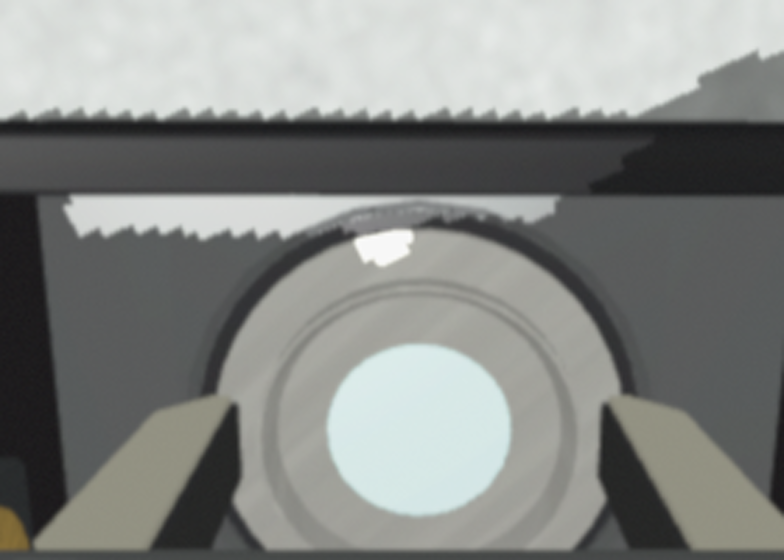

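Emit:
arm_command(plan=[{"wx":0,"wy":0,"wz":0,"tx":-0.15,"ty":0,"tz":0,"jaw":0.8},{"wx":0,"wy":0,"wz":0,"tx":-0.35,"ty":0,"tz":0,"jaw":0.8},{"wx":0,"wy":0,"wz":0,"tx":-0.35,"ty":0,"tz":0,"jaw":0.8},{"wx":0,"wy":0,"wz":0,"tx":0,"ty":0,"tz":0,"jaw":1}])

```text
clock: 10.45
tcp_pos: [0.523, 0.1866, 0.1396]
tcp_rot: [144.9, 89.9, 31.1]
force: [0.3, 0.2, -0.2]
opening: 0.0804
```

Run:
```python
from h import *
st()
w=Cam("wrist","w15")
s=Cam("scene","s15")
crop(s,150,280,320,520,4,"s15c")
for r in s.find("dish",.006): print(r[:3])
go([.586,.385,.14],-23.8)
```

```text
t 10.45 tcp [0.523  0.1866 0.1396] jawyaw -23.82 x [ 0.001  0.001 -1.   ] F [ 0.3  0.2 -0.2] open 0.0804 j [-30.  29.   7. 119.  -6.  33. -43.]
(0.85, array([248., 468.]), array([0.683, 0.425]))
(0.82, array([224., 480.]), array([0.607, 0.473]))
(0.68, array([214., 443.]), array([0.58, 0.38]))
turn [0.     0.0007 0.0007] (deg -0.01) shift tool [-0.03  -0.137 -1.39 ] shift/N 3.34
```

View pics/w15.png

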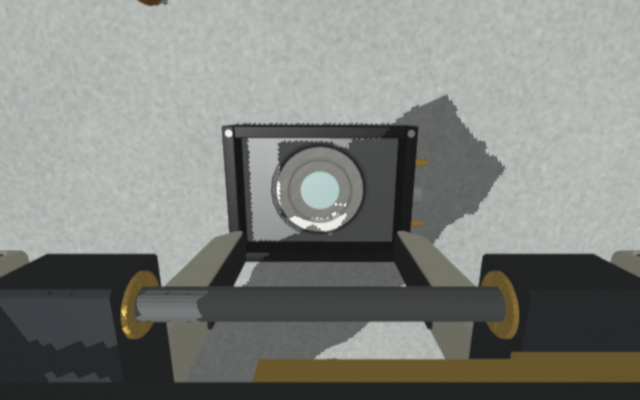

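View pics/s15c.png

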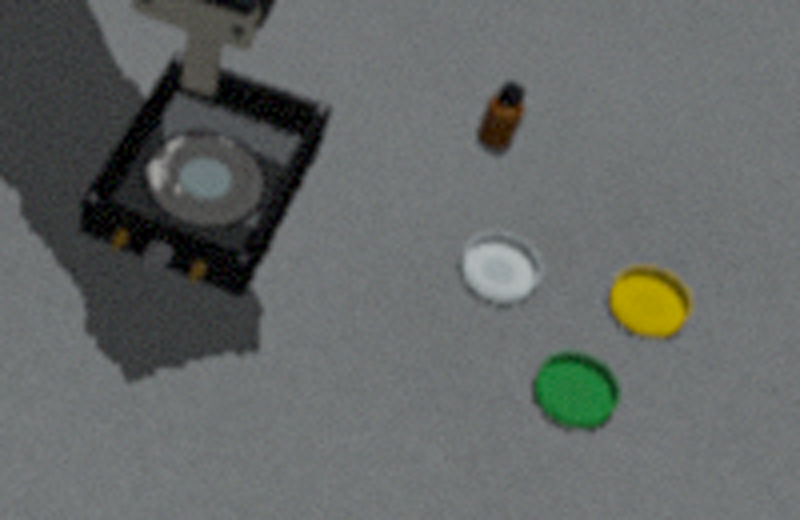

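Emit:
arm_command(plan=[{"wx":0,"wy":0.0007,"wz":0.0007,"tx":0,"ty":-0.035,"tz":-0.35,"jaw":1},{"wx":0,"wy":0,"wz":0,"tx":0,"ty":-0.035,"tz":-0.35,"jaw":1},{"wx":0,"wy":0,"wz":0,"tx":0,"ty":-0.035,"tz":-0.35,"jaw":1},{"wx":0,"wy":0,"wz":0,"tx":0,"ty":-0.035,"tz":-0.35,"jaw":1},{"wx":0,"wy":0,"wz":0,"tx":0,"ty":0,"tz":0,"jaw":1}])

```text
clock: 11.22
tcp_pos: [0.5846, 0.3891, 0.1238]
tcp_rot: [-30.1, 89.2, -144.1]
force: [-0.7, -0.7, 0.0]
opening: 0.0931
```

Emit:
arm_command(plan=[{"wx":0,"wy":0,"wz":0,"tx":0,"ty":0,"tz":0,"jaw":1}])

```text
clock: 11.35
tcp_pos: [0.5838, 0.3877, 0.1216]
tcp_rot: [-27.6, 89.0, -141.6]
force: [0.1, -0.3, -0.1]
opening: 0.0931
```

Run:
```python
from h import *
w=Cam("wrist","w16")
st()
for r in w.find("dish",.013): print(r[:3],circ(r[3],w,.013),circ(r[3],w,.007))
st()
```

```text
t 11.40 tcp [0.5835 0.3881 0.1217] jawyaw -23.96 x [-0.014 -0.011 -1.   ] F [-0.4  0.7 -0.1] open 0.0928 j [-43.  39.   8.  99.  -7.  43. -55.]
(0.93, array([ 84., 303.]), array([0.608, 0.475])) (array([0.6096, 0.4745]), np.float64(50.0)) (array([0.6095, 0.475 ]), np.float64(51.1))
(0.8, array([119., 416.]), array([0.68 , 0.414])) (array([0.6803, 0.4143]), np.float64(49.8)) (array([0.6818, 0.4134]), np.float64(50.9))
t 11.45 tcp [0.5838 0.3878 0.1224] jawyaw -24.00 x [-0.014 -0.01  -1.   ] F [-0.2 -0.4 -0.5] open 0.0931 j [-43.  39.   8.  99.  -7.  43. -55.]
```

View pics/w16.png

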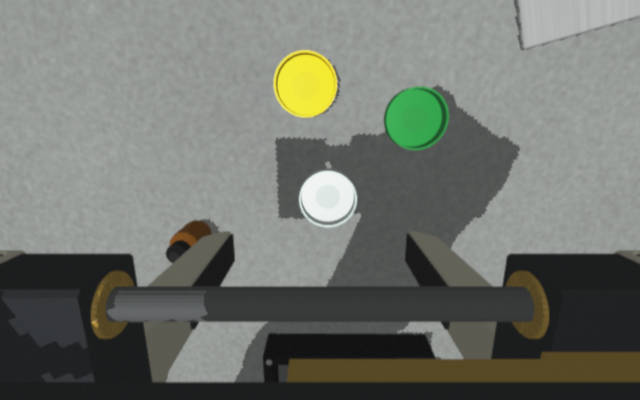

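Run:
```python
from h import *
w=Cam("wrist");crop(w,130,280,150,390,3,"w17c")
D=w.plane(198,327.5,.013);B=w.plane(226,204,0.);R,p=pose();print(D,B,w.plane(250,182,.052),"tool D",R.T@(D-p),"B",R.T@(B-p))
for r in w.find("oil_bottle",.03):print(r[:3])
```

```text
[0.58848577 0.38192003 0.013     ] [0.47131542 0.40023328 0.        ] [0.47176846 0.39914084 0.052     ] tool D [0.10999025 0.00711864 0.00185352] B [ 0.12434171 -0.10724944  0.03263088]
(0.89, array([235., 186.]), array([0.469, 0.405]))
```

View pics/w17c.png

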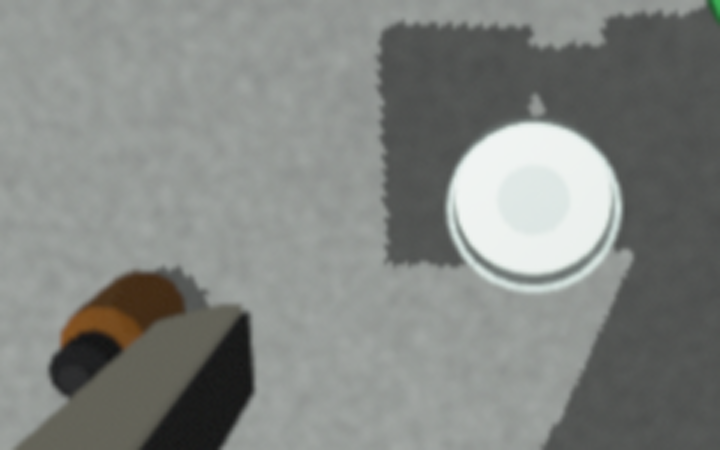

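Run:
```python
from h import *
go([.5883,.382,.0075],-23.8)
```

```text
turn [-0.0007  0.0022  0.0012] (deg 0.24) shift tool [0.773 0.038 0.024] shift/N 1.86
```

Emit:
arm_command(plan=[{"wx":-0.0007,"wy":0.0022,"wz":0.0012,"tx":0,"ty":0.038,"tz":0.024,"jaw":0.9},{"wx":0,"wy":0,"wz":0,"tx":0.25,"ty":0,"tz":0,"jaw":0.9},{"wx":0,"wy":0,"wz":0,"tx":0.25,"ty":0,"tz":0,"jaw":0.9},{"wx":0,"wy":0,"wz":0,"tx":0.1,"ty":0,"tz":0,"jaw":0.9},{"wx":0,"wy":0,"wz":0,"tx":0,"ty":0,"tz":0,"jaw":0.9}])

```text
clock: 12.18
tcp_pos: [0.5919, 0.3773, 0.035]
tcp_rot: [139.1, 89.6, 25.0]
force: [0.1, -0.1, 0.0]
opening: 0.0838
```

Run:
```python
from h import *
w=Cam("wrist","w18")
st()
go([.5883,.382,.0075],-23.8)
```

```text
t 12.22 tcp [0.5923 0.3775 0.0357] jawyaw -24.05 x [ 0.008  0.004 -1.   ] F [ 0.3 -0.6  0.5] open 0.0838 j [-41.  45.   6. 102.  -8.  33. -54.]
turn [-0.0007 -0.0011 -0.0009] (deg 0.25) shift tool [ 0.188 -0.037 -0.017] shift/N 0.45
```

View pics/w18.png

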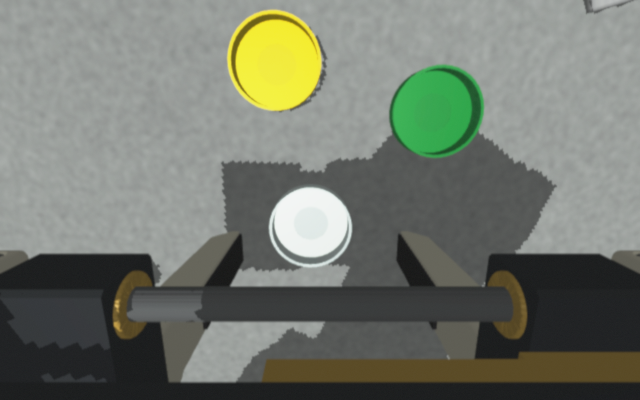

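Emit:
arm_command(plan=[{"wx":-0.0007,"wy":-0.0011,"wz":-0.0009,"tx":0,"ty":-0.037,"tz":-0.017,"jaw":0.9},{"wx":0,"wy":0,"wz":0,"tx":0.1,"ty":0,"tz":0,"jaw":0.9},{"wx":0,"wy":0,"wz":0,"tx":0.05,"ty":0,"tz":0,"jaw":0.9},{"wx":0,"wy":0,"wz":0,"tx":0,"ty":0,"tz":0,"jaw":0.9}])

```text
clock: 12.72
tcp_pos: [0.5893, 0.3837, 0.0148]
tcp_rot: [152.2, 89.8, 38.5]
force: [0.1, -0.4, -0.1]
opening: 0.0838
```

Run:
```python
from h import *
w=Cam("wrist");crop(w,130,290,200,440,3,"w19c")
st()
go([.5883,.382,.0075],-23.8)
```

```text
t 12.78 tcp [0.5894 0.3837 0.0151] jawyaw -23.75 x [ 0.003  0.002 -1.   ] F [-0.6  0.1 -0.6] open 0.0836 j [-41.  46.   6. 102.  -8.  31. -54.]
turn [ 0.0001 -0.0005 -0.0003] (deg -0.05) shift tool [ 0.05  -0.002  0.014] shift/N 0.12
```

View pics/w19c.png

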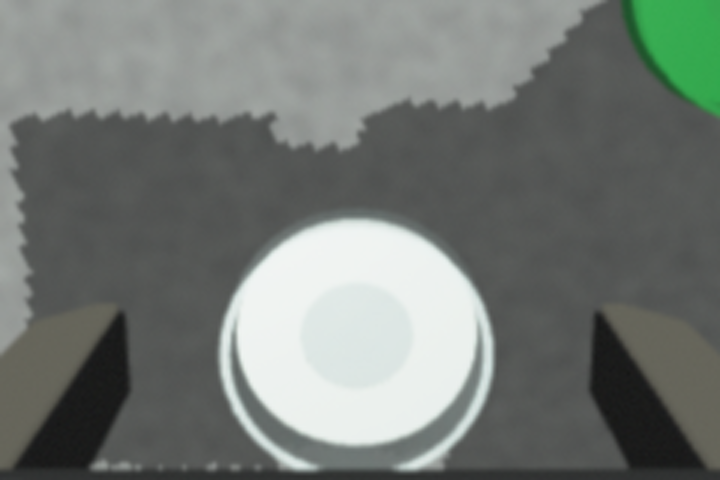

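Emit:
arm_command(plan=[{"wx":0.0001,"wy":-0.0005,"wz":-0.0003,"tx":0.048,"ty":-0.002,"tz":0.004,"jaw":0.9},{"wx":0,"wy":0,"wz":0,"tx":0,"ty":0,"tz":0,"jaw":0.9}])

```text
clock: 13.02
tcp_pos: [0.589, 0.3832, 0.0076]
tcp_rot: [178.3, 90.0, 64.6]
force: [-0.0, 0.3, -0.5]
opening: 0.0836
```

Run:
```python
from h import *
st()
w=Cam("wrist");crop(w,130,290,200,440,3,"w20c")
R,p=pose();print(R.T@(w.plane(245,318.5,.013)-p))
```

```text
t 13.03 tcp [0.589  0.3832 0.0076] jawyaw -23.79 x [ 0.  0. -1.] F [-0.   0.3 -0.5] open 0.0836 j [-41.  47.   6. 102.  -9.  31. -54.]
[-5.08462240e-03 -6.92930523e-05 -1.94466505e-03]
```

View pics/w20c.png

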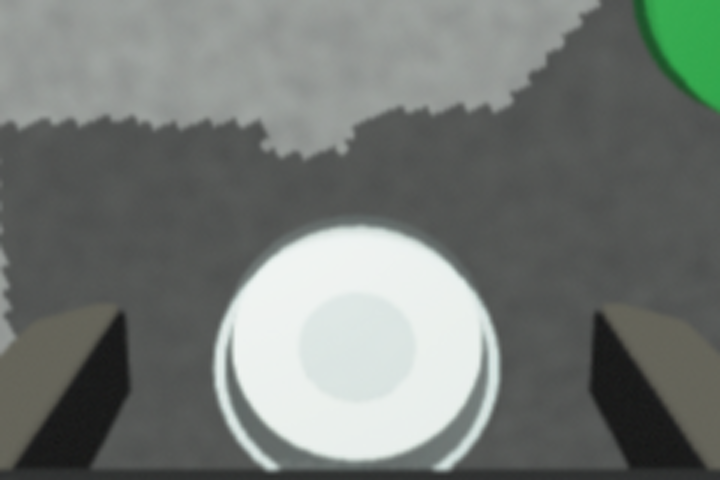

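Emit:
arm_command(plan=[{"wx":0,"wy":0,"wz":0,"tx":0,"ty":0,"tz":0.004,"jaw":0.4},{"wx":0,"wy":0,"wz":0,"tx":0,"ty":0,"tz":0,"jaw":0.4},{"wx":0,"wy":0,"wz":0,"tx":0,"ty":0,"tz":0,"jaw":0.4},{"wx":0,"wy":0,"wz":0,"tx":0,"ty":0,"tz":0,"jaw":0.4},{"wx":0,"wy":0,"wz":0,"tx":0,"ty":0,"tz":0,"jaw":0.4}], newtons=12)

```text
clock: 13.7
tcp_pos: [0.5893, 0.3828, 0.0084]
tcp_rot: [149.9, 89.9, 36.1]
force: [-0.1, 0.8, 0.4]
opening: 0.0506
```

Run:
```python
from h import *
st()
w=Cam("wrist");crop(w,130,290,200,440,3,"w21c")
```

```text
t 13.70 tcp [0.5893 0.3828 0.0084] jawyaw -23.80 x [ 0.001  0.001 -1.   ] F [-0.1  0.8  0.4] open 0.0506 j [-41.  47.   6. 102.  -9.  31. -54.]
```

View pics/w21c.png

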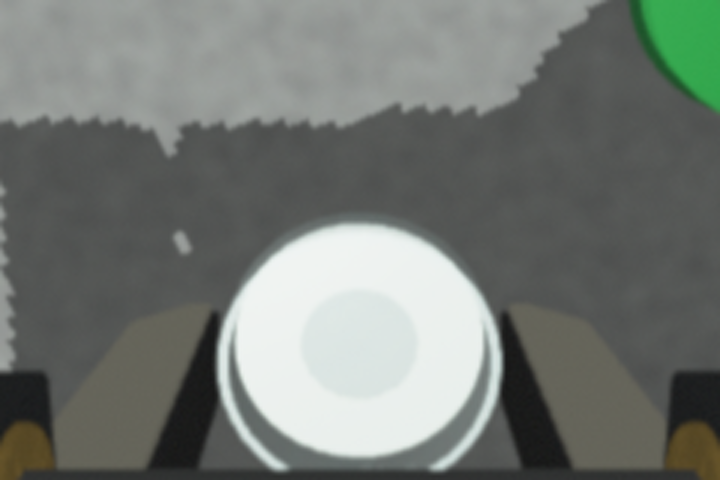

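Emit:
arm_command(plan=[{"wx":0,"wy":0,"wz":0,"tx":-0.1,"ty":0,"tz":0,"jaw":0.4},{"wx":0,"wy":0,"wz":0,"tx":-0.2,"ty":0,"tz":0,"jaw":0.4},{"wx":0,"wy":0,"wz":0,"tx":-0.2,"ty":0,"tz":0,"jaw":0.4},{"wx":0,"wy":0,"wz":0,"tx":-0.1,"ty":0,"tz":0,"jaw":0.4},{"wx":0,"wy":0,"wz":0,"tx":0,"ty":0,"tz":0,"jaw":0.4}])

```text
clock: 14.38
tcp_pos: [0.5894, 0.3828, 0.1039]
tcp_rot: [150.6, 89.8, 36.8]
force: [-0.4, -0.1, -0.5]
opening: 0.0502
```

Run:
```python
from h import *
st()
w=Cam("wrist","w22")
go([.5232,.1868,.10],-23.8)
```

```text
t 14.38 tcp [0.5894 0.3828 0.1039] jawyaw -23.81 x [ 0.002  0.002 -1.   ] F [-0.4 -0.1 -0.5] open 0.0502 j [-42.  40.   8. 100.  -8.  40. -55.]
turn [-0.     -0.0002 -0.0001] (deg 0.01) shift tool [0.021 0.125 1.372] shift/N 3.29
```

View pics/w22.png

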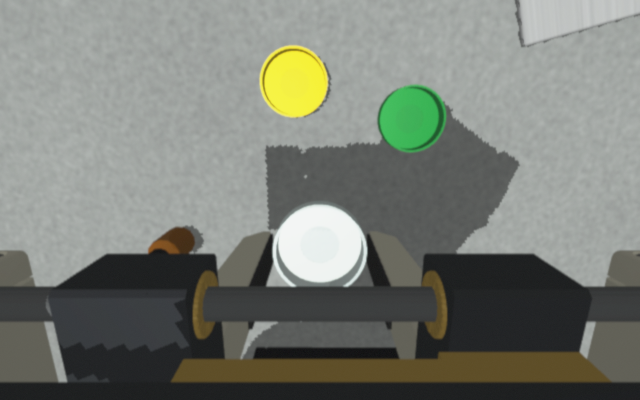

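Emit:
arm_command(plan=[{"wx":0,"wy":0,"wz":0,"tx":0,"ty":0.03,"tz":0.2,"jaw":0.4},{"wx":0,"wy":0,"wz":0,"tx":0,"ty":0.03,"tz":0.33,"jaw":0.4},{"wx":0,"wy":0,"wz":0,"tx":0,"ty":0.03,"tz":0.33,"jaw":0.4},{"wx":0,"wy":0,"wz":0,"tx":0,"ty":0.03,"tz":0.33,"jaw":0.4},{"wx":0,"wy":0,"wz":0,"tx":0,"ty":0,"tz":0.18,"jaw":0.4}])

```text
clock: 15.05
tcp_pos: [0.518, 0.1833, 0.0969]
tcp_rot: [-45.7, 89.7, -159.3]
force: [0.7, 0.0, 0.3]
opening: 0.0506
```

Emit:
arm_command(plan=[{"wx":0,"wy":0,"wz":0,"tx":0,"ty":0,"tz":0,"jaw":0.4},{"wx":0,"wy":0,"wz":0,"tx":0,"ty":0,"tz":0,"jaw":0.4}])

```text
clock: 15.3
tcp_pos: [0.5171, 0.1817, 0.0957]
tcp_rot: [-44.0, 89.5, -157.7]
force: [-0.2, -0.2, -0.3]
opening: 0.0501
```

Run:
```python
from h import *
w=Cam("wrist","w23")
st()
go([.5232,.1868,.06],-23.8)
```

```text
t 15.35 tcp [0.517  0.1817 0.0956] jawyaw -23.68 x [-0.008 -0.003 -1.   ] F [-1.2  0.4 -1.2] open 0.0500 j [-29.  33.   5. 121.  -6.  27. -43.]
turn [0.0003 0.001  0.0009] (deg -0.12) shift tool [ 0.238  0.024 -0.048] shift/N 0.57
```

View pics/w23.png

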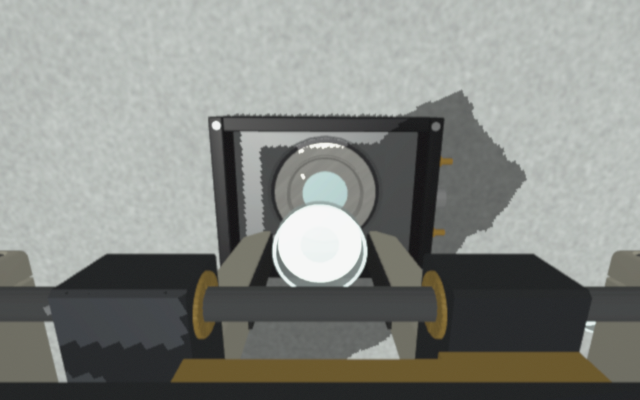

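Emit:
arm_command(plan=[{"wx":0.0003,"wy":0.001,"wz":0.0009,"tx":0,"ty":0.024,"tz":-0.048,"jaw":0.4},{"wx":0,"wy":0,"wz":0,"tx":0.12,"ty":0,"tz":0,"jaw":0.4},{"wx":0,"wy":0,"wz":0,"tx":0.12,"ty":0,"tz":0,"jaw":0.4},{"wx":0,"wy":0,"wz":0,"tx":0.05,"ty":0,"tz":0,"jaw":0.4},{"wx":0,"wy":0,"wz":0,"tx":0,"ty":0,"tz":0,"jaw":0.4}])

```text
clock: 15.98
tcp_pos: [0.5264, 0.1938, 0.0504]
tcp_rot: [154.6, 89.7, 41.1]
force: [-0.0, 0.3, -0.9]
opening: 0.0502
```

Run:
```python
from h import *
w=Cam("wrist","w24")
st()
go([.5232,.1868,.03],-23.8)
```

```text
t 16.02 tcp [0.5265 0.1938 0.0507] jawyaw -23.45 x [ 0.004  0.004 -1.   ] F [-0.4  0.4 -1. ] open 0.0502 j [-29.  37.   4. 121.  -7.  22. -42.]
turn [ 0.001  -0.0008 -0.0004] (deg -0.35) shift tool [ 0.138 -0.001  0.052] shift/N 0.33
```

View pics/w24.png

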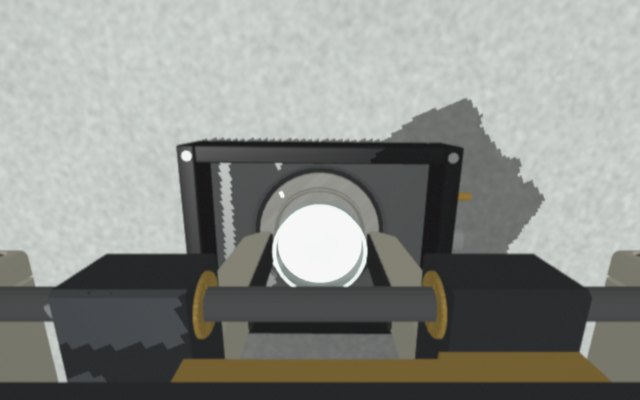

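Emit:
arm_command(plan=[{"wx":0.001,"wy":-0.0008,"wz":-0.0004,"tx":0,"ty":0,"tz":0.052,"jaw":0.4},{"wx":0,"wy":0,"wz":0,"tx":0.08,"ty":0,"tz":0,"jaw":0.4},{"wx":0,"wy":0,"wz":0,"tx":0.06,"ty":0,"tz":0,"jaw":0.4},{"wx":0,"wy":0,"wz":0,"tx":0,"ty":0,"tz":0,"jaw":0.4}])

```text
clock: 16.52
tcp_pos: [0.5239, 0.1863, 0.0294]
tcp_rot: [131.1, 89.9, 17.3]
force: [-0.7, 0.2, 0.2]
opening: 0.05
```

Run:
```python
from h import *
w=Cam("wrist");crop(w,130,300,200,440,3,"w25c")
st()
go([.5232,.1868,.0155],-23.8)
```

```text
t 16.57 tcp [0.5241 0.1864 0.0297] jawyaw -23.85 x [ 0.002  0.001 -1.   ] F [ 0.8 -0.2  0.4] open 0.0505 j [-28.  39.   4. 122.  -7.  19. -42.]
turn [-0.0001 -0.0002 -0.0002] (deg 0.05) shift tool [ 0.095 -0.006  0.   ] shift/N 0.23
```

View pics/w25c.png

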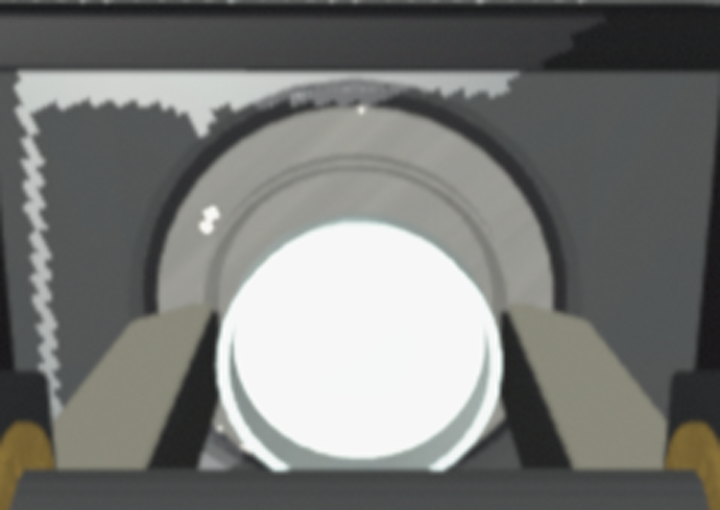

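Run:
```python
from h import *
w=Cam("wrist");R,p=pose()
f=lambda x,y,z:(R.T@(w.plane(130+y/3-.33,200+x/3-.33,z)-p)*1000)[1:]
t=f(357,107,.007);l=f(158,295,.007);r=f(553,295,.007);print(t,l,r,"ctr z",t[1]+40, "from side", [s[1]+np.sqrt(1600-((r[0]-l[0])/2)**2) for s in(l,r)])
c=f(357,157,.013);print("collar top",c[1]+31)
d=[f(218,360,.0345),f(501,360,.0345)];print("dish",d)
crop(w,140,300,220,420,4,"w26c")
```

```text
[ 2.65137582e-02 -3.97058650e+01] [-40.20481257  -1.43669655] [39.68947126 -1.47747716] ctr z 0.2941349851799302 from side [np.float64(0.6189913528864879), np.float64(0.5782107437134083)]
collar top -0.12905285893415552
dish [array([-24.3214009 ,   0.85228185]), array([25.4482214 ,  0.83072931])]
```

View pics/w26c.png

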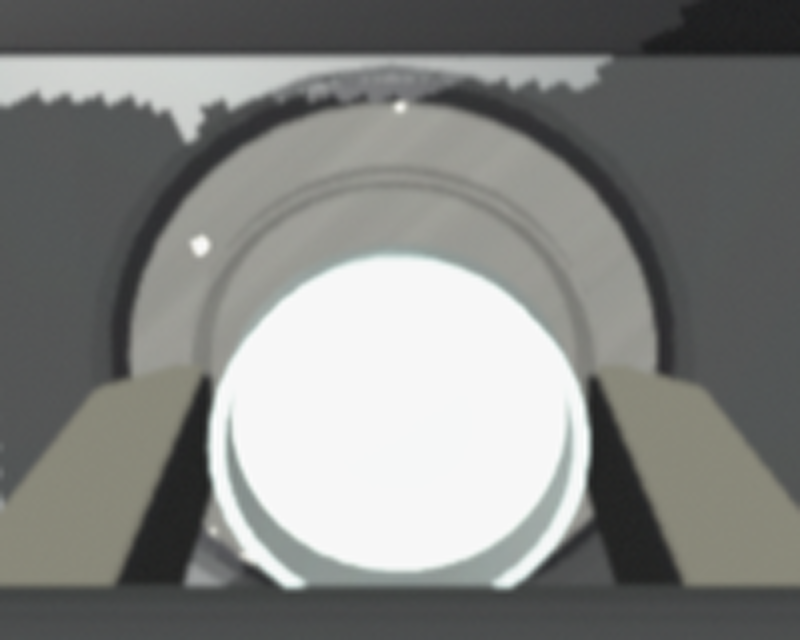

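Emit:
arm_command(plan=[{"wx":0,"wy":-0.0002,"wz":-0.0002,"tx":0.03,"ty":-0.006,"tz":-0.002,"jaw":0.4},{"wx":0,"wy":0,"wz":0,"tx":0.035,"ty":0,"tz":0,"jaw":0.4},{"wx":0,"wy":0,"wz":0,"tx":0.015,"ty":0,"tz":0,"jaw":0.4},{"wx":0,"wy":0,"wz":0,"tx":0,"ty":0,"tz":0,"jaw":0.4}])

```text
clock: 17.12
tcp_pos: [0.5237, 0.1874, 0.0174]
tcp_rot: [136.6, 89.9, 22.8]
force: [0.3, 0.5, -0.2]
opening: 0.0502
```

Run:
```python
from h import *
w=Cam("wrist");crop(w,130,300,200,440,3,"w27c")
st()
go([.5232,.1868,.0155],-23.8)
```

```text
t 17.18 tcp [0.5237 0.1874 0.0175] jawyaw -23.84 x [ 0.001  0.    -1.   ] F [0.6 0.  0.5] open 0.0503 j [-28.  40.   3. 122.  -7.  18. -42.]
turn [-0.0001 -0.0001 -0.0001] (deg 0.04) shift tool [ 0.013 -0.002  0.005] shift/N 0.03
```

View pics/w27c.png

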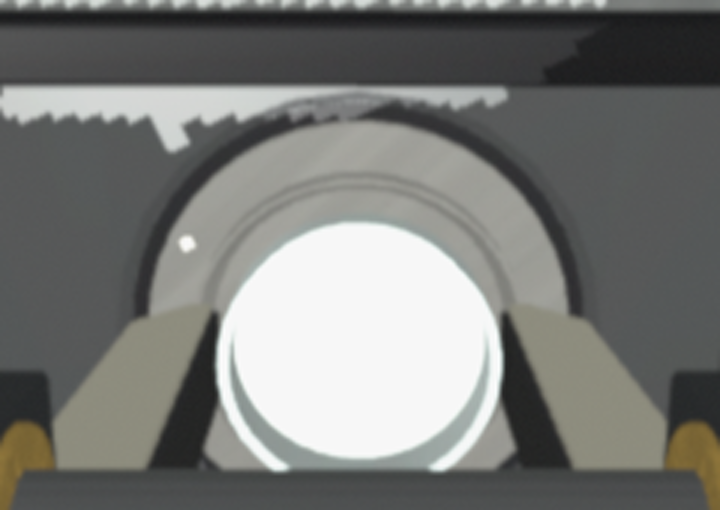

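Emit:
arm_command(plan=[{"wx":0,"wy":0,"wz":0,"tx":0.01,"ty":-0.002,"tz":0.004,"jaw":0.4},{"wx":0,"wy":0,"wz":0,"tx":0,"ty":0,"tz":0,"jaw":0.4}])

```text
clock: 17.42
tcp_pos: [0.5233, 0.1869, 0.0161]
tcp_rot: [135.6, 89.9, 21.8]
force: [0.0, 0.4, 0.4]
opening: 0.0499
```

Emit:
arm_command(plan=[{"wx":0,"wy":0,"wz":0,"tx":0.004,"ty":0,"tz":0,"jaw":0.4},{"wx":0,"wy":0,"wz":0,"tx":0,"ty":0,"tz":0,"jaw":0.4}])

```text
clock: 17.68
tcp_pos: [0.5233, 0.187, 0.0156]
tcp_rot: [136.9, 89.9, 23.1]
force: [0.2, 0.3, 0.3]
opening: 0.0505
```

Emit:
arm_command(plan=[{"wx":0,"wy":0,"wz":0,"tx":0.004,"ty":0,"tz":0,"jaw":0.4},{"wx":0,"wy":0,"wz":0,"tx":0,"ty":0,"tz":0,"jaw":0.4}])

```text
clock: 17.92
tcp_pos: [0.5234, 0.187, 0.0153]
tcp_rot: [138.0, 89.9, 24.2]
force: [0.0, -0.5, 0.2]
opening: 0.0505
```

Emit:
arm_command(plan=[{"wx":0,"wy":0,"wz":0,"tx":0.004,"ty":0,"tz":0,"jaw":0.4},{"wx":0,"wy":0,"wz":0,"tx":0,"ty":0,"tz":0,"jaw":0.4}])

```text
clock: 18.18
tcp_pos: [0.5234, 0.187, 0.0153]
tcp_rot: [139.9, 89.9, 26.1]
force: [-1.0, -0.7, 1.3]
opening: 0.0502
```

Emit:
arm_command(plan=[{"wx":0,"wy":0,"wz":0,"tx":0,"ty":0,"tz":0,"jaw":0.7},{"wx":0,"wy":0,"wz":0,"tx":0,"ty":0,"tz":0,"jaw":0.7},{"wx":0,"wy":0,"wz":0,"tx":-0.05,"ty":0,"tz":0,"jaw":0.7},{"wx":0,"wy":0,"wz":0,"tx":-0.3,"ty":0,"tz":0,"jaw":0.7},{"wx":0,"wy":0,"wz":0,"tx":-0.35,"ty":0,"tz":0,"jaw":0.8}])

```text
clock: 18.8
tcp_pos: [0.5215, 0.1862, 0.1196]
tcp_rot: [-42.1, 89.7, -156.0]
force: [-0.2, -0.0, -0.6]
opening: 0.0711
```

Run:
```python
from h import *
w=Cam("wrist","w28")
st()
crop(w,110,270,220,420,4,"w28c")
go([.447,-.018,.13])
```

```text
t 18.85 tcp [0.524  0.187  0.1259] jawyaw -23.88 x [ 0.002  0.001 -1.   ] F [ 1.7 -0.9  3. ] open 0.0729 j [-30.  30.   6. 119.  -6.  31. -43.]
turn [ 0.     -0.0003 -0.0003] (deg 0.00) shift tool [-0.027  0.084  1.457] shift/N 3.5
```

View pics/w28c.png

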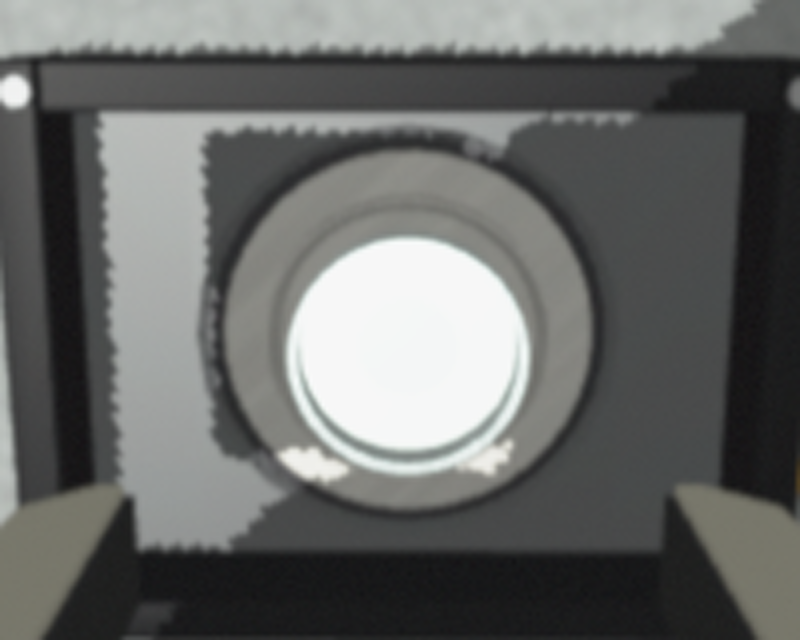

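Run:
```python
from h import *
w=Cam("wrist");R,p=pose()
f=lambda x,y,z:w.plane(110+y/4-.375,220+x/4-.375,z)
c=(f(300,344,.008)+f(520,344,.008)+f(409,236,.008)+f(409,452,.008))/4
print("dish base",c,np.linalg.norm(f(300,344,.008)-f(520,344,.008)))
l,r=f(287,355,.02),f(530,355,.02);b=f(409,476,.02);print("rim",(l+r)/2,np.linalg.norm(l-r),b+R[:,2]*-.025)
l,r=f(222,330,.007),f(595,330,.007);b=f(409,512,.007);t=f(409,148,.007);print("flange",(l+r)/2,(t+b)/2,np.linalg.norm(l-r),np.linalg.norm(t-b))
print("tcp",p)
```

```text
dish base [0.52608348 0.18406636 0.008     ] 0.04892458419403492
rim [0.52611488 0.18492428 0.02      ] 0.05186663882720155 [0.52533889 0.18274828 0.02007872]
flange [0.52719097 0.18710334 0.007     ] [0.52668705 0.18569862 0.007     ] 0.08301259055835368 0.08329425768983417
tcp [0.52430588 0.18719967 0.12366009]
```

Emit:
arm_command(plan=[{"wx":0,"wy":0,"wz":0,"tx":0,"ty":0.021,"tz":0.37,"jaw":1},{"wx":0,"wy":0,"wz":0,"tx":0,"ty":0.021,"tz":0.37,"jaw":1},{"wx":0,"wy":0,"wz":0,"tx":0,"ty":0.021,"tz":0.37,"jaw":1},{"wx":0,"wy":0,"wz":0,"tx":0,"ty":0.021,"tz":0.37,"jaw":1},{"wx":0,"wy":0,"wz":0,"tx":0,"ty":0,"tz":0,"jaw":1}])

```text
clock: 19.52
tcp_pos: [0.4447, -0.0254, 0.1232]
tcp_rot: [136.8, 89.5, 23.1]
force: [0.9, 0.2, 0.9]
opening: 0.0929
```

Emit:
arm_command(plan=[{"wx":0,"wy":0,"wz":0,"tx":0,"ty":0,"tz":0,"jaw":1}])

```text
clock: 19.65
tcp_pos: [0.445, -0.0253, 0.1232]
tcp_rot: [137.2, 89.5, 23.5]
force: [0.0, 0.1, -0.2]
opening: 0.0927
```

Run:
```python
from h import *
w=Cam("wrist","w29")
st()
for r in w.find("hold_ring",.006): print(r[:3],circ(r[3],w,.006))
crop(w,110,310,200,440,3,"w29c")
```

```text
t 19.70 tcp [ 0.4448 -0.0252  0.1231] jawyaw -23.76 x [ 0.008  0.003 -1.   ] F [-0.  -0.6  0.6] open 0.0931 j [ -6.  25.   3. 133.  -4.  22. -24.]
(0.75, array([170., 304.]), array([0.443, 0.   ])) (array([ 0.444 , -0.0213]), np.float64(62.8))
```

View pics/w29.png

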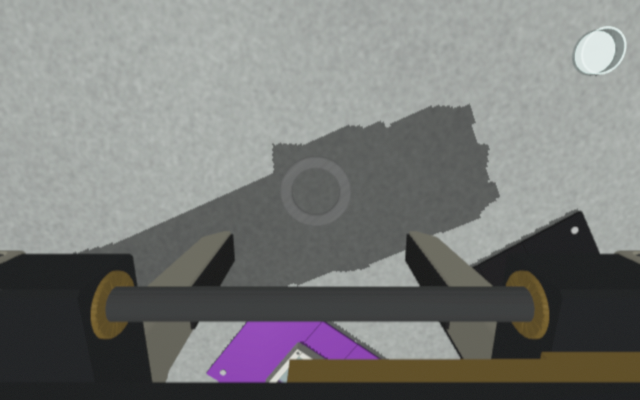

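Run:
```python
from h import *
w=Cam("wrist")
print(w.plane(191.5,315.5,.011),w.plane(191.5,315.5,.006),w.plane(212,580,.009),w.plane(262,478,.009))
go([.4437,-.0213,.003],-23.8)
```

```text
[ 0.44463789 -0.02004891  0.011     ] [ 0.44414917 -0.02108021  0.006     ] [ 0.65307927 -0.13262541  0.009     ] [ 0.55538094 -0.14245524  0.009     ]
turn [ 0.0004 -0.0011 -0.001 ] (deg -0.15) shift tool [ 0.801 -0.017 -0.015] shift/N 1.92
```

Emit:
arm_command(plan=[{"wx":0.0004,"wy":-0.0011,"wz":-0.001,"tx":0,"ty":-0.012,"tz":-0.022,"jaw":1},{"wx":0,"wy":0,"wz":0,"tx":0.25,"ty":0,"tz":0,"jaw":1},{"wx":0,"wy":0,"wz":0,"tx":0.25,"ty":0,"tz":0,"jaw":1},{"wx":0,"wy":0,"wz":0,"tx":0.15,"ty":0,"tz":0,"jaw":1},{"wx":0,"wy":0,"wz":0,"tx":0,"ty":0,"tz":0,"jaw":1}])

```text
clock: 20.42
tcp_pos: [0.4483, -0.0141, 0.0231]
tcp_rot: [131.7, 89.9, 18.4]
force: [-0.2, -0.5, 0.1]
opening: 0.0929
```

Run:
```python
from h import *
w=Cam("wrist","w30")
st()
go([.4442,-.0205,.0025],-23.8)
```

```text
t 20.48 tcp [ 0.4486 -0.0142  0.0238] jawyaw -23.26 x [ 0.003  0.001 -1.   ] F [0.3 0.2 0.4] open 0.0930 j [ -6.  37.   1. 136.  -5.   7. -24.]
turn [ 0.0015 -0.0003 -0.0004] (deg -0.54) shift tool [ 0.142 -0.01   0.051] shift/N 0.34
```

View pics/w30.png

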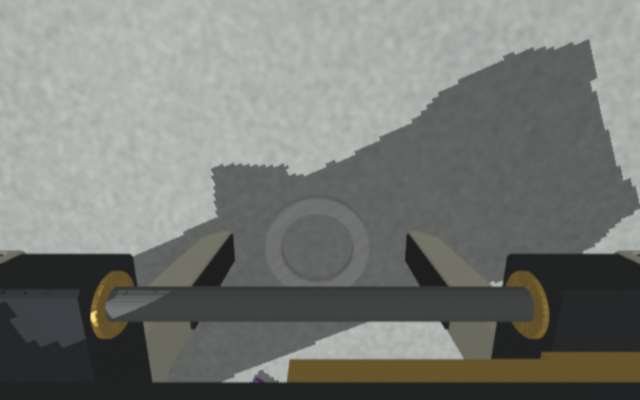

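Emit:
arm_command(plan=[{"wx":0.0015,"wy":-0.0003,"wz":-0.0004,"tx":0,"ty":-0.01,"tz":0.045,"jaw":1},{"wx":0,"wy":0,"wz":0,"tx":0.03,"ty":0,"tz":0,"jaw":1},{"wx":0,"wy":0,"wz":0,"tx":0,"ty":0,"tz":0,"jaw":1}])

```text
clock: 20.85
tcp_pos: [0.4455, -0.0197, 0.0212]
tcp_rot: [115.8, 89.8, 2.0]
force: [-0.7, 0.2, -0.1]
opening: 0.0934
```

Run:
```python
from h import *
st();print(bot.get_state()["joints"])
go([.4442,-.0205,.0025],-23.8)
```

```text
t 20.85 tcp [ 0.4455 -0.0197  0.0212] jawyaw -23.81 x [ 0.003  0.    -1.   ] F [-0.7  0.2 -0.1] open 0.0934 j [ -5.  37.   1. 136.  -5.   6. -24.]
[ -5.38125572  37.09101529   0.87202764 136.31481169  -4.62367771
   6.42209028 -23.90017003]
turn [-0.     -0.0002 -0.0005] (deg 0.01) shift tool [ 0.125 -0.006  0.009] shift/N 0.3
```

Emit:
arm_command(plan=[{"wx":0.0273,"wy":0,"wz":0,"tx":-0.15,"ty":0,"tz":0,"jaw":1},{"wx":0.0273,"wy":0,"wz":0,"tx":-0.05,"ty":0,"tz":0,"jaw":1},{"wx":0.0273,"wy":0,"wz":0,"tx":0,"ty":0,"tz":0,"jaw":1},{"wx":0.0273,"wy":0,"wz":0,"tx":0,"ty":0,"tz":0,"jaw":1},{"wx":0.0273,"wy":0,"wz":0,"tx":0,"ty":0,"tz":0,"jaw":1}])

```text
clock: 21.48
tcp_pos: [0.4464, -0.0197, 0.0543]
tcp_rot: [180.0, 89.6, 15.4]
force: [0.2, 0.6, -1.2]
opening: 0.093
```

Emit:
arm_command(plan=[{"wx":0.0273,"wy":0,"wz":0,"tx":0,"ty":0,"tz":0,"jaw":1},{"wx":0.0273,"wy":0,"wz":0,"tx":0,"ty":0,"tz":0,"jaw":1},{"wx":0,"wy":0,"wz":0,"tx":0,"ty":0,"tz":0,"jaw":1}])

```text
clock: 21.85
tcp_pos: [0.447, -0.0195, 0.0555]
tcp_rot: [-158.9, 89.4, 16.3]
force: [-0.1, -0.5, -0.0]
opening: 0.0925
```

Run:
```python
from h import *
w=Cam("wrist","w31")
st();print(bot.get_state()["joints"])
go([.4442,-.0205,.03],-92.6)
```

```text
t 21.90 tcp [ 0.4469 -0.0195  0.0555] jawyaw -94.69 x [ 0.01   0.003 -1.   ] F [-0.2 -0.2 -0.8] open 0.0928 j [-14.  34.  14. 136. -37.  13. -61.]
[-14.18456881  33.72586167  13.70892503 136.02921188 -36.71618684
  12.94893708 -61.46619662]
turn [-0.0058 -0.0015  0.0006] (deg 2.09) shift tool [0.17  0.008 0.018] shift/N 0.41
```

View pics/w31.png

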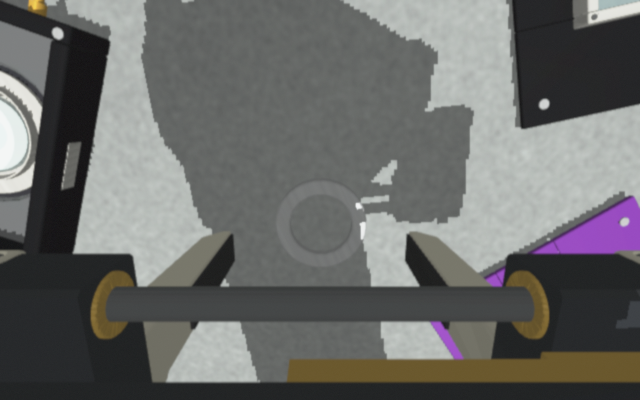

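Run:
```python
from h import *
w=Cam("wrist");R,p=pose()
for r,c in [(275,487),(325,440),(355,460),(197,632)]:
    X=w.plane(r,c,.009);print(X,(R.T@(X-p))*1000)
print((R.T@(w.plane(222,320,.009)-p))*1000)
```

```text
[ 0.39740855 -0.13576454  0.009     ] [ 45.60742422 120.07924593  40.34221777]
[ 0.3595167  -0.10296918  0.009     ] [45.34281149 90.46198477 80.76592307]
[ 0.3323179  -0.11826517  0.009     ] [ 45.03785963 107.91125993 106.6342791 ]
[ 0.44687984 -0.22930391  0.009     ] [ 45.80268932 209.30221893 -16.54579573]
[46.41174961  1.83791235  1.11959164]
```

Emit:
arm_command(plan=[{"wx":-0.0058,"wy":-0.0125,"wz":0.0006,"tx":0,"ty":0.012,"tz":-0.015,"jaw":1},{"wx":0,"wy":0,"wz":0,"tx":0.15,"ty":0,"tz":0,"jaw":1},{"wx":0,"wy":0,"wz":0,"tx":0.08,"ty":0,"tz":0,"jaw":1},{"wx":0,"wy":0,"wz":0,"tx":0.06,"ty":0,"tz":0,"jaw":1},{"wx":0,"wy":0,"wz":0,"tx":0,"ty":0,"tz":0,"jaw":1}])

```text
clock: 22.58
tcp_pos: [0.4458, -0.0215, 0.0114]
tcp_rot: [-2.3, 85.9, 175.8]
force: [-0.3, -0.1, 0.5]
opening: 0.0931
```

Run:
```python
from h import *
w=Cam("wrist","w32")
st();print(bot.get_state()["joints"])
```

```text
t 22.62 tcp [ 0.446  -0.0215  0.0117] jawyaw -91.85 x [-0.07   0.005 -0.998] F [ 0.3  0.5 -0.9] open 0.0928 j [-12.  40.  12. 134. -36.  14. -59.]
[-12.34539976  39.69704488  12.14036965 133.70554879 -36.36667693
  13.91999603 -58.67746055]
```

View pics/w32.png

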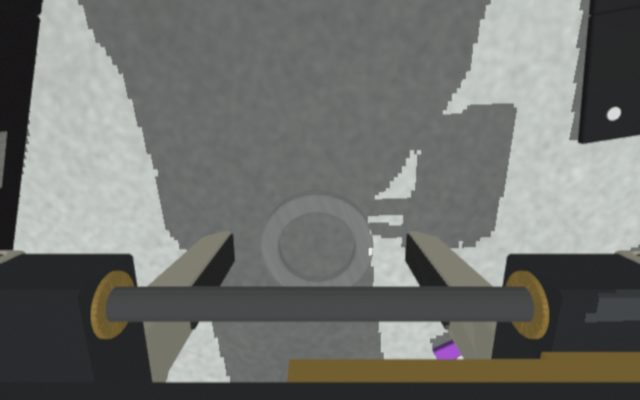

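Emit:
arm_command(plan=[{"wx":0,"wy":0.0111,"wz":0,"tx":0,"ty":0,"tz":0,"jaw":1},{"wx":0,"wy":0,"wz":0,"tx":0,"ty":0,"tz":0,"jaw":1}])

```text
clock: 22.88
tcp_pos: [0.4462, -0.0214, 0.0123]
tcp_rot: [-104.5, 89.8, 73.6]
force: [0.0, -0.1, -0.4]
opening: 0.0925
```

Run:
```python
from h import *
w=Cam("wrist");crop(w,150,300,220,420,4,"w33c")
st();print(bot.get_state()["joints"])
go([.4442,-.0205,.0025],-92.6)
```

```text
t 22.93 tcp [ 0.4476 -0.0215  0.0123] jawyaw -91.81 x [ 0.002  0.003 -1.   ] F [ 0.2 -0.2  0.1] open 0.0930 j [ -9.  39.   7. 136. -41.   7. -55.]
[ -8.9715441   38.62670393   6.67647833 136.40709074 -40.75787165
   6.60782314 -54.9950552 ]
turn [ 0.0022 -0.0003  0.0004] (deg -0.79) shift tool [ 0.065 -0.006  0.023] shift/N 0.16
```

View pics/w33c.png

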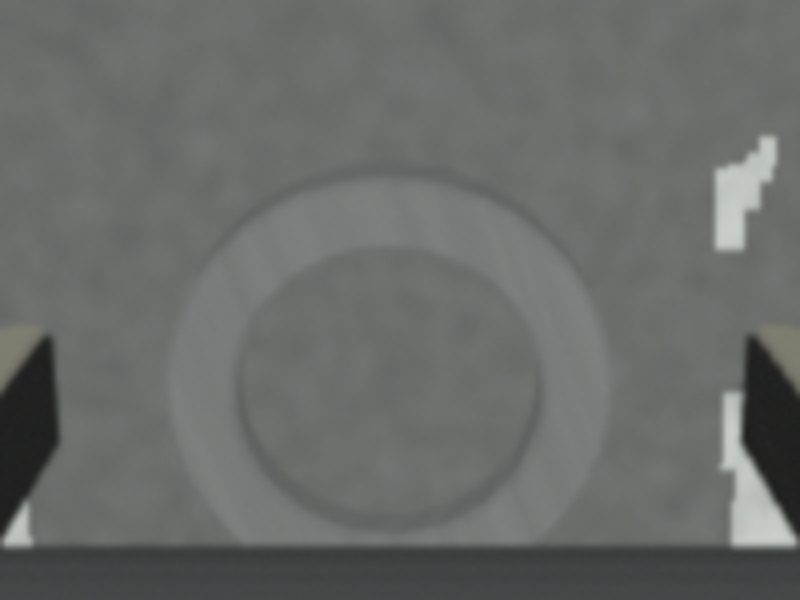

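Emit:
arm_command(plan=[{"wx":0,"wy":-0.009,"wz":0,"tx":0,"ty":0,"tz":0.012,"jaw":1},{"wx":0,"wy":0,"wz":0,"tx":0.04,"ty":0,"tz":0,"jaw":1},{"wx":0,"wy":0,"wz":0,"tx":0,"ty":0,"tz":0,"jaw":1}])

```text
clock: 23.3
tcp_pos: [0.4476, -0.0216, 0.0065]
tcp_rot: [-1.7, 87.0, 176.5]
force: [-0.9, -0.4, -0.3]
opening: 0.0926
```

Run:
```python
from h import *
w=Cam("wrist");crop(w,150,300,220,420,4,"w34c")
st();print(bot.get_state()["joints"])
```

```text
t 23.35 tcp [ 0.4476 -0.0216  0.0066] jawyaw -91.76 x [-0.053  0.003 -0.999] F [0.7 0.  0.9] open 0.0929 j [-12.  40.  11. 134. -40.  12. -55.]
[-11.81597711  40.10456373  11.2200956  134.3020776  -39.75456755
  11.86573053 -55.40548565]
```

View pics/w34c.png

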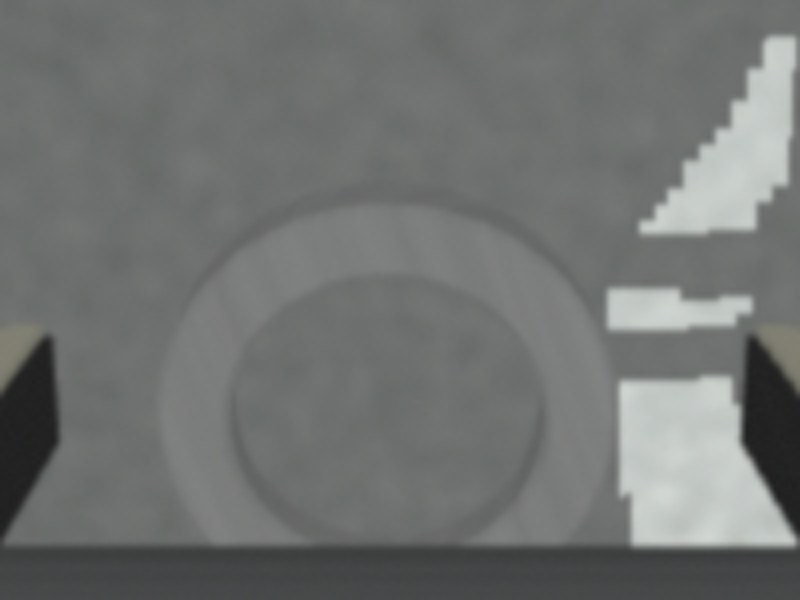

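Emit:
arm_command(plan=[{"wx":0,"wy":0,"wz":0,"tx":0.015,"ty":-0.012,"tz":0.022,"jaw":0.8},{"wx":0,"wy":0,"wz":0,"tx":0,"ty":0,"tz":0,"jaw":0.5},{"wx":0,"wy":0,"wz":0,"tx":0,"ty":0,"tz":0,"jaw":0.5},{"wx":0,"wy":0,"wz":0,"tx":0,"ty":0,"tz":0,"jaw":0.5},{"wx":0,"wy":0,"wz":0,"tx":0,"ty":0,"tz":0,"jaw":0.5}], newtons=8)

```text
clock: 23.98
tcp_pos: [0.4435, -0.0197, 0.0046]
tcp_rot: [-2.5, 87.0, 175.7]
force: [-0.3, 0.4, -1.0]
opening: 0.0624
```

Run:
```python
from h import *
st();print(bot.get_state()["joints"])
```

```text
t 23.98 tcp [ 0.4435 -0.0197  0.0046] jawyaw -91.80 x [-0.053  0.004 -0.999] F [-0.3  0.4 -1. ] open 0.0624 j [-11.  40.  10. 135. -40.  11. -55.]
[-11.48807487  40.20872966  10.36324735 134.85638923 -40.27857122
  10.97863955 -55.21175781]
```

Emit:
arm_command(plan=[{"wx":0,"wy":0,"wz":0,"tx":-0.009,"ty":0,"tz":-0.15,"jaw":0.5},{"wx":0,"wy":0,"wz":0,"tx":-0.008,"ty":0,"tz":-0.15,"jaw":0.5},{"wx":0,"wy":0,"wz":0,"tx":-0.008,"ty":0,"tz":-0.15,"jaw":0.5},{"wx":0,"wy":0,"wz":0,"tx":0,"ty":0,"tz":0,"jaw":0.85},{"wx":0,"wy":0,"wz":0,"tx":0,"ty":0,"tz":0,"jaw":0.85}])

```text
clock: 24.6
tcp_pos: [0.5111, -0.022, 0.0046]
tcp_rot: [-2.2, 86.9, 176.0]
force: [-0.1, -0.5, -0.4]
opening: 0.0769
```

Run:
```python
from h import *
w=Cam("wrist","w35");crop(w,150,300,220,420,4,"w35c")
st();print(bot.get_state()["joints"])
go([.505,-.02,.004],-92)
```

```text
t 24.65 tcp [ 0.5112 -0.022   0.0046] jawyaw -91.81 x [-0.055  0.004 -0.999] F [-0.8  0.4 -0.3] open 0.0782 j [-15.  42.  17. 126. -37.  20. -58.]
[-15.07882992  42.41314593  17.12134084 126.2768098  -37.49302599
  19.60633262 -57.57277927]
turn [0.0006 0.0087 0.0003] (deg -0.19) shift tool [ 0.004 -0.012  0.042] shift/N 0.1
```

View pics/w35.png

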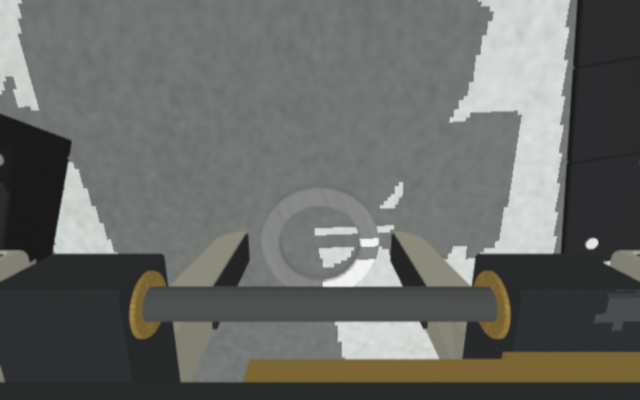

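Emit:
arm_command(plan=[{"wx":0,"wy":0.0087,"wz":0,"tx":0.012,"ty":0,"tz":0,"jaw":0.85},{"wx":0,"wy":0,"wz":0,"tx":0,"ty":0,"tz":0,"jaw":0.85}])

```text
clock: 24.9
tcp_pos: [0.5094, -0.0219, 0.0029]
tcp_rot: [-74.3, 89.9, 103.8]
force: [0.1, -0.2, -0.1]
opening: 0.0791
```

Run:
```python
from h import *
w=Cam("wrist","w36");crop(w,150,300,220,420,4,"w36c")
st()
R,p=pose();X=w.plane(244,319,.011);print(R.T@(X-p)*1000)
```

```text
t 24.95 tcp [ 0.5102 -0.0218  0.0029] jawyaw -91.80 x [-0.     0.002 -1.   ] F [ 0.7  0.4 -0.3] open 0.0793 j [-13.  41.  13. 129. -40.  14. -56.]
[-8.09665085  1.29358566 -4.35785538]
```

View pics/w36c.png

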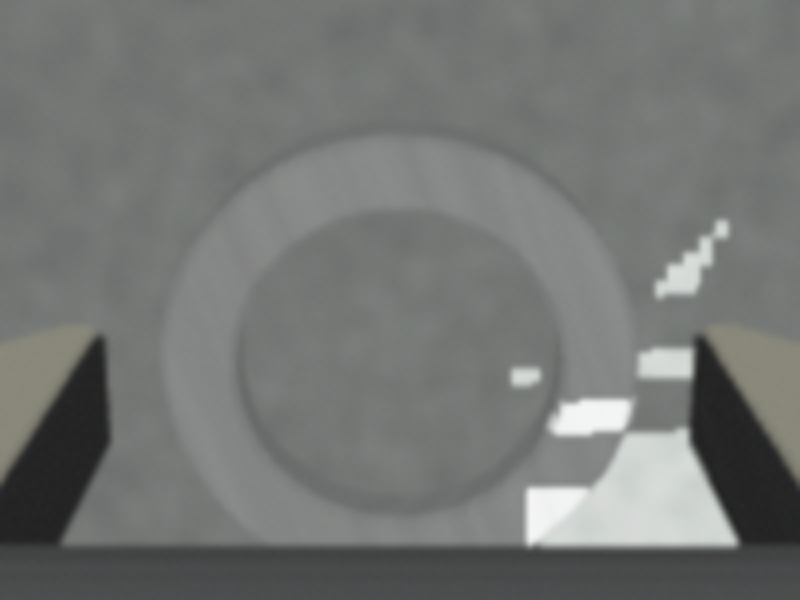

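Emit:
arm_command(plan=[{"wx":0,"wy":0,"wz":0,"tx":0,"ty":0,"tz":-0.042,"jaw":0.75},{"wx":0,"wy":0,"wz":0,"tx":0,"ty":0,"tz":0,"jaw":0.75}])

```text
clock: 25.2
tcp_pos: [0.5176, -0.022, 0.0031]
tcp_rot: [-72.5, 89.8, 105.7]
force: [-0.1, 0.4, -0.1]
opening: 0.0703
```

Run:
```python
from h import *
w=Cam("wrist","w37");crop(w,150,300,220,420,4,"w37c")
st()
R,p=pose()
for r in (240,245,250,255):X=w.plane(r,319,.011);print(R.T@(X-p)*1000)
```

```text
t 25.25 tcp [ 0.5172 -0.022   0.003 ] jawyaw -91.80 x [-0.001  0.003 -1.   ] F [ 1.3  0.7 -0.2] open 0.0701 j [-13.  42.  14. 128. -40.  15. -56.]
[-7.98009314  1.19153275 -7.69847666]
[-7.97685593  1.19314976 -4.94769482]
[-7.9735918   1.19478022 -2.17402853]
[-7.9703004   1.1964243   0.62280896]
```

View pics/w37c.png

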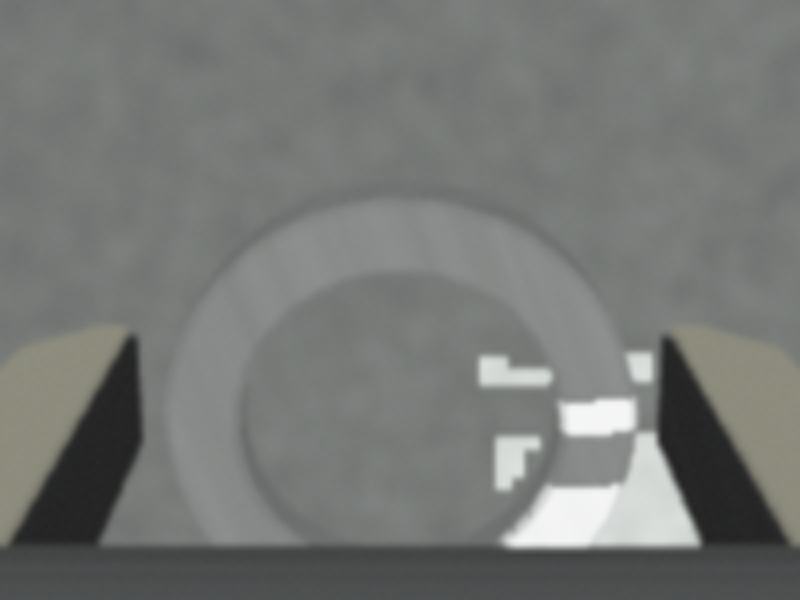

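Emit:
arm_command(plan=[{"wx":0,"wy":0,"wz":0,"tx":0,"ty":0,"tz":0.005,"jaw":0.5},{"wx":0,"wy":0,"wz":0,"tx":0,"ty":0,"tz":0,"jaw":0.5},{"wx":0,"wy":0,"wz":0,"tx":0,"ty":0,"tz":0,"jaw":0.5},{"wx":0,"wy":0,"wz":0,"tx":0,"ty":0,"tz":0,"jaw":0.5}], newtons=30)

```text
clock: 25.75
tcp_pos: [0.5164, -0.0219, 0.003]
tcp_rot: [-56.8, 89.8, 121.4]
force: [0.2, 0.2, 0.2]
opening: 0.0615
```

Emit:
arm_command(plan=[{"wx":0,"wy":0,"wz":0,"tx":-0.1,"ty":0,"tz":0,"jaw":0.5},{"wx":0,"wy":0,"wz":0,"tx":-0.3,"ty":0,"tz":0,"jaw":0.5},{"wx":-0.0273,"wy":0,"wz":0,"tx":-0.3,"ty":0,"tz":0,"jaw":0.5},{"wx":-0.0273,"wy":0,"wz":0,"tx":0,"ty":0,"tz":0,"jaw":0.5},{"wx":-0.0273,"wy":0,"wz":0,"tx":0,"ty":0,"tz":0,"jaw":0.5}])

```text
clock: 26.38
tcp_pos: [0.5155, -0.0222, 0.1144]
tcp_rot: [-60.4, 89.8, 148.2]
force: [0.5, 0.4, -1.2]
opening: 0.0616
```

Emit:
arm_command(plan=[{"wx":-0.0273,"wy":0,"wz":0,"tx":0,"ty":0,"tz":0,"jaw":0.5},{"wx":-0.0273,"wy":0,"wz":0,"tx":0,"ty":0,"tz":0,"jaw":0.5},{"wx":-0.0273,"wy":0,"wz":0,"tx":0,"ty":0,"tz":0,"jaw":0.5},{"wx":-0.0273,"wy":0,"wz":0,"tx":0,"ty":0,"tz":0,"jaw":0.5},{"wx":0,"wy":0,"wz":0,"tx":0,"ty":0,"tz":0,"jaw":0.5}])

```text
clock: 27.0
tcp_pos: [0.5139, -0.0232, 0.1193]
tcp_rot: [-62.7, 89.9, -173.6]
force: [0.4, -0.2, -1.4]
opening: 0.0615
```

Run:
```python
from h import *
w=Cam("wrist","w38")
st();print(bot.get_state()["joints"])
go([.5234,.187,.11],-23.8)
```

```text
t 27.05 tcp [ 0.514  -0.0232  0.1193] jawyaw -21.05 x [-0.002 -0.    -1.   ] F [-0.1  1.1 -1.8] open 0.0617 j [-10.  29.   8. 125.  -9.  27. -16.]
[ -9.72200834  28.84126686   8.41227152 124.55011004  -8.85059673
  27.24328089 -15.50682707]
turn [0.0076 0.0001 0.0002] (deg -2.75) shift tool [ 0.062 -0.508 -1.307] shift/N 3.14
```

View pics/w38.png

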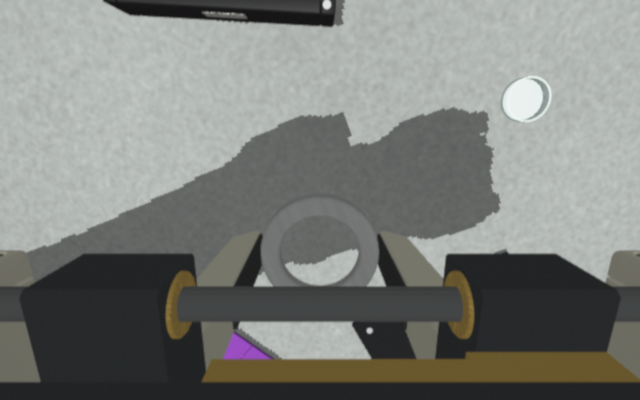

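Ring held level. Carry to the chamber.

Emit:
arm_command(plan=[{"wx":0.0076,"wy":0,"wz":0,"tx":0,"ty":0,"tz":0,"jaw":0.5},{"wx":0,"wy":0,"wz":0,"tx":0.01,"ty":-0.12,"tz":-0.31,"jaw":0.5},{"wx":0,"wy":0,"wz":0,"tx":0.01,"ty":-0.13,"tz":-0.33,"jaw":0.5},{"wx":0,"wy":0,"wz":0,"tx":0.01,"ty":-0.13,"tz":-0.33,"jaw":0.5},{"wx":0,"wy":0,"wz":0,"tx":0.01,"ty":-0.12,"tz":-0.31,"jaw":0.5}])

```text
clock: 27.68
tcp_pos: [0.5272, 0.1832, 0.1139]
tcp_rot: [22.4, 89.8, -93.4]
force: [0.9, -0.2, -1.6]
opening: 0.0617
```

Emit:
arm_command(plan=[{"wx":0,"wy":0,"wz":0,"tx":0,"ty":0,"tz":0,"jaw":0.5},{"wx":0,"wy":0,"wz":0,"tx":0,"ty":0,"tz":0,"jaw":0.5}])

```text
clock: 27.92
tcp_pos: [0.5265, 0.1878, 0.1134]
tcp_rot: [16.4, 89.8, -99.4]
force: [-0.8, -0.4, -1.5]
opening: 0.0618
```

Run:
```python
from h import *
w=Cam("wrist","w39")
st()
go([.5234,.187,.07],-23.8)
```

```text
t 27.98 tcp [0.5265 0.188  0.1134] jawyaw -25.76 x [-0.    -0.002 -1.   ] F [-0.3  1.2 -0.6] open 0.0614 j [-34.  32.  12. 119. -13.  30. -38.]
turn [-0.0054  0.0004 -0.0001] (deg 1.96) shift tool [ 0.289 -0.016  0.015] shift/N 0.69
```

View pics/w39.png

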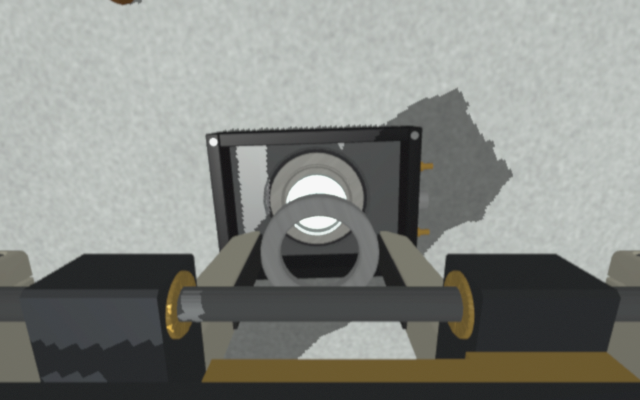

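Emit:
arm_command(plan=[{"wx":-0.0054,"wy":0.0004,"wz":0,"tx":0,"ty":-0.016,"tz":0.015,"jaw":0.5},{"wx":0,"wy":0,"wz":0,"tx":0.2,"ty":0,"tz":0,"jaw":0.5},{"wx":0,"wy":0,"wz":0,"tx":0.17,"ty":0,"tz":0,"jaw":0.5},{"wx":0,"wy":0,"wz":0,"tx":0,"ty":0,"tz":0,"jaw":0.5},{"wx":0,"wy":0,"wz":0,"tx":0,"ty":0,"tz":0,"jaw":0.5}])

```text
clock: 28.6
tcp_pos: [0.524, 0.1807, 0.0587]
tcp_rot: [106.2, 89.9, -7.9]
force: [-0.2, -0.0, -0.4]
opening: 0.0619
```

Run:
```python
from h import *
w=Cam("wrist","w40");crop(w,120,300,210,430,3.6,"w40c")
st()
go([.5234,.187,.04],-23.8)
```

```text
t 28.65 tcp [0.5241 0.1807 0.0588] jawyaw -24.14 x [ 0.003 -0.    -1.   ] F [-0.3 -0.8 -1.5] open 0.0616 j [-31.  37.   9. 122. -14.  23. -35.]
turn [-0.0009 -0.0001 -0.0004] (deg 0.34) shift tool [ 0.126 -0.021 -0.037] shift/N 0.3
```

View pics/w40c.png

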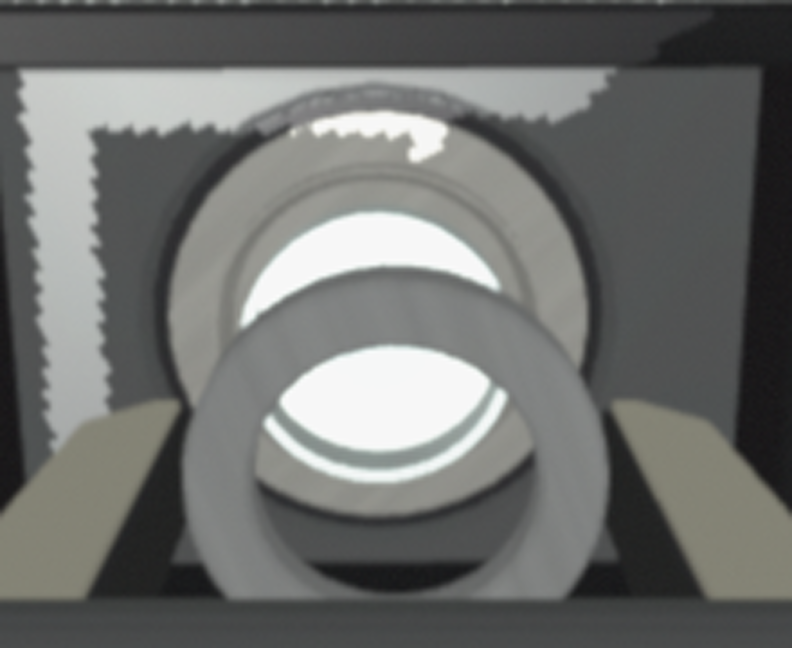

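Run:
```python
from h import *
w=Cam("wrist");R,p=pose()
f=lambda x,y,z:(R.T@(w.plane(120+y/3.6-.36,210+x/3.6-.36,z)-p)*1000)[1:]
a,b=f(379,211,.008),f(379,452,.008);print("base",(a+b)/2,b-a)
print("rim bottom",f(378,483,.020)-[0,25])
t,bb=f(378,108,.007),f(378,519,.007);l,r=f(167,310,.007),f(590,310,.007);print("flange",(t+bb)/2,(l+r)/2,bb-t,r-l)
z=p[2]+.008
t,bb=f(395,345,z),f(395,594,z);l,r=f(252,470,z),f(538,470,z);print("ring hole",(t+bb)/2,(l+r)/2,bb-t,r-l)
l,r=f(183,470,z),f(609,470,z);print("ring out",(l+r)/2,r-l,f(395,266,z)+[0,31])
print("z axis world",R[:,2],"p",p)
```

```text
base [-2.41250871 -2.3850856 ] [-0.14200224 48.09288657]
rim bottom [-2.50614742 -2.11220776]
flange [-2.6120105  -4.45401442] [-2.49306902 -7.01626122] [-0.25916155 81.84991937] [8.08261290e+01 2.86387739e-03]
ring hole [0.70193423 0.43264783] [ 0.70715852 -0.04143839] [1.79307564e-02 3.85106410e+01] [4.10602652e+01 1.41076764e-02]
ring out [ 0.85736174 -0.04138678] [6.11599278e+01 2.10136118e-02] [0.68768995 0.83960412]
z axis world [-0.40864299 -0.91269356 -0.00117152] p [0.52413718 0.18109302 0.05892982]
```

Emit:
arm_command(plan=[{"wx":-0.0009,"wy":0,"wz":-0.0004,"tx":0,"ty":-0.021,"tz":-0.025,"jaw":0.5},{"wx":0,"wy":0,"wz":0,"tx":0.12,"ty":0,"tz":0,"jaw":0.5},{"wx":0,"wy":0,"wz":0,"tx":0.07,"ty":0,"tz":0,"jaw":0.5},{"wx":0,"wy":0,"wz":0,"tx":0,"ty":0,"tz":0,"jaw":0.5},{"wx":0,"wy":0,"wz":0,"tx":0,"ty":0,"tz":0,"jaw":0.5}])

```text
clock: 29.32
tcp_pos: [0.5231, 0.1868, 0.0293]
tcp_rot: [162.1, 89.9, 48.4]
force: [-0.3, 1.0, -0.8]
opening: 0.0615
```

Run:
```python
from h import *
w=Cam("wrist","w41");crop(w,120,300,210,430,3.6,"w41c")
st()
go([.5234,.187,.04],-23.8)
```

```text
t 29.38 tcp [0.5231 0.1868 0.0294] jawyaw -23.72 x [ 0.002  0.002 -1.   ] F [ 0.4  0.3 -1.7] open 0.0617 j [-31.  39.   8. 122. -15.  19. -34.]
turn [ 0.0002 -0.0004 -0.0001] (deg -0.08) shift tool [-0.071  0.001 -0.002] shift/N 0.17
```

View pics/w41c.png

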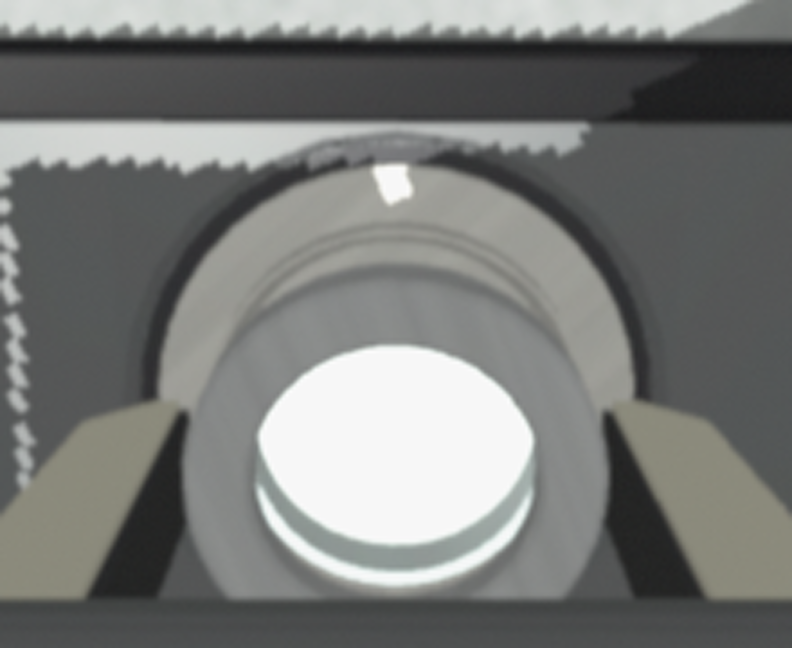

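Run:
```python
from h import *
w=Cam("wrist");R,p=pose()
f=lambda x,y,z:(R.T@(w.plane(120+y/3.6-.36,210+x/3.6-.36,z)-p)*1000)[1:]
print("base",f(395,545,.008)-[0,24.3]); print("rim",f(396,588,.020)-[0,25])
print("flange top",f(397,164,.007)+[0,40],"collar",f(397,223,.013)+[0,31])
z=p[2]+.008
print("ring",f(396,263,z)+[0,31], f(396,345,z)+[0,21])
l,r=f(183,470,z),f(609,470,z);print((l+r)/2)
```

```text
base [0.51212202 2.05245791]
rim [0.68839624 2.98013009]
flange top [0.77667304 0.09637941] collar [ 0.78288954 -0.50598531]
ring [0.62908594 0.07509746] [0.64128247 1.82575698]
[ 0.66344449 -0.41506106]
```

Emit:
arm_command(plan=[{"wx":0,"wy":-0.0004,"wz":0,"tx":0,"ty":0,"tz":0.012,"jaw":0.5},{"wx":0,"wy":0,"wz":0,"tx":0.03,"ty":0,"tz":0,"jaw":0.5},{"wx":0,"wy":0,"wz":0,"tx":0.015,"ty":0,"tz":0,"jaw":0.5},{"wx":0,"wy":0,"wz":0,"tx":0,"ty":0,"tz":0,"jaw":0.5}])

```text
clock: 29.92
tcp_pos: [0.5228, 0.1852, 0.0229]
tcp_rot: [113.2, 89.9, -0.5]
force: [-1.0, 0.3, -1.5]
opening: 0.0618
```

Run:
```python
from h import *
w=Cam("wrist","w42");crop(w,120,300,210,430,3.6,"w42c")
st()
```

```text
t 29.98 tcp [0.5228 0.1852 0.023 ] jawyaw -23.73 x [ 0.002 -0.    -1.   ] F [ 0.  -0.3 -1. ] open 0.0621 j [-30.  40.   7. 122. -15.  18. -34.]
```

View pics/w42c.png

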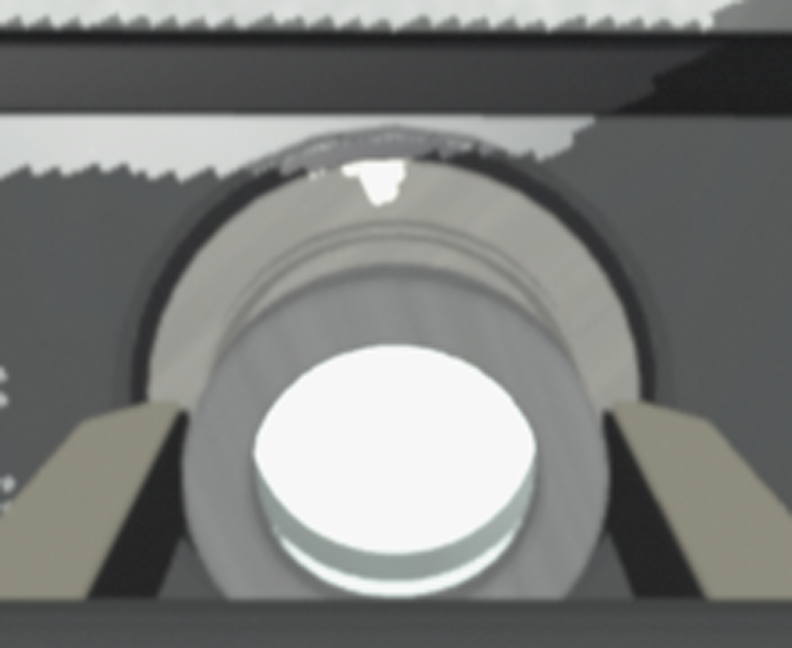

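Emit:
arm_command(plan=[{"wx":0,"wy":0,"wz":0,"tx":0.012,"ty":0,"tz":0.003,"jaw":0.5},{"wx":0,"wy":0,"wz":0,"tx":0,"ty":0,"tz":0,"jaw":0.5}])

```text
clock: 30.22
tcp_pos: [0.5226, 0.1848, 0.0211]
tcp_rot: [114.8, 89.9, 1.0]
force: [0.4, -0.2, -1.0]
opening: 0.0615
```

Emit:
arm_command(plan=[{"wx":0,"wy":0,"wz":0,"tx":0.01,"ty":0,"tz":0,"jaw":0.5},{"wx":0,"wy":0,"wz":0,"tx":0,"ty":0,"tz":0,"jaw":0.5}])

```text
clock: 30.48
tcp_pos: [0.5227, 0.1848, 0.0195]
tcp_rot: [115.8, 89.9, 2.1]
force: [-0.0, -0.6, -1.4]
opening: 0.0613
```

Run:
```python
from h import *
w=Cam("wrist","w43");crop(w,120,300,210,430,3.6,"w43c")
st()
```

```text
t 30.52 tcp [0.5227 0.1848 0.0196] jawyaw -23.73 x [ 0.002  0.    -1.   ] F [-0.1  0.2 -1.8] open 0.0616 j [-30.  40.   7. 123. -15.  18. -34.]
```

View pics/w43c.png

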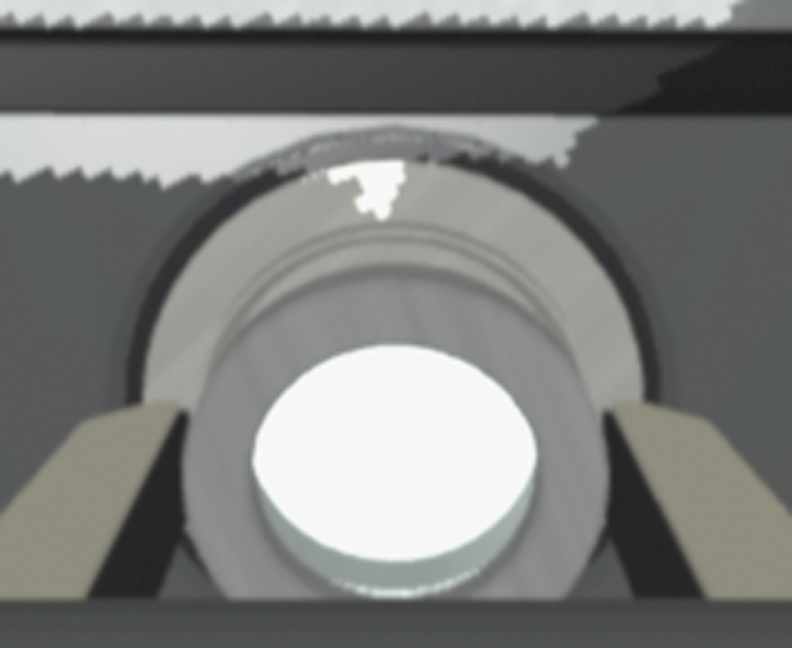

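Emit:
arm_command(plan=[{"wx":0,"wy":0,"wz":0,"tx":0.006,"ty":0,"tz":0,"jaw":0.5},{"wx":0,"wy":0,"wz":0,"tx":0,"ty":0,"tz":0,"jaw":0.5}])

```text
clock: 30.78
tcp_pos: [0.5228, 0.1848, 0.0191]
tcp_rot: [122.9, 89.9, 9.1]
force: [0.1, -0.9, 0.9]
opening: 0.0618
```

Emit:
arm_command(plan=[{"wx":0,"wy":0,"wz":0,"tx":0.005,"ty":0,"tz":0,"jaw":0.5},{"wx":0,"wy":0,"wz":0,"tx":0,"ty":0,"tz":0,"jaw":0.5}])

```text
clock: 31.02
tcp_pos: [0.5228, 0.1848, 0.0191]
tcp_rot: [129.4, 89.8, 15.7]
force: [-0.5, 0.8, 0.4]
opening: 0.0613
```

Emit:
arm_command(plan=[{"wx":0,"wy":0,"wz":0,"tx":0,"ty":0,"tz":0,"jaw":0.8},{"wx":0,"wy":0,"wz":0,"tx":0,"ty":0,"tz":0,"jaw":0.8},{"wx":0,"wy":0,"wz":0,"tx":-0.05,"ty":0,"tz":0,"jaw":0.8},{"wx":0,"wy":0,"wz":0,"tx":-0.3,"ty":0,"tz":0,"jaw":0.8},{"wx":0,"wy":0,"wz":0,"tx":-0.35,"ty":0,"tz":0,"jaw":0.8}])

```text
clock: 31.65
tcp_pos: [0.5209, 0.184, 0.1237]
tcp_rot: [-33.3, 89.8, -147.1]
force: [1.2, 0.1, 0.6]
opening: 0.0745
```

Emit:
arm_command(plan=[{"wx":0,"wy":0,"wz":0,"tx":0,"ty":0,"tz":0,"jaw":1}])

```text
clock: 31.78
tcp_pos: [0.5228, 0.1847, 0.1273]
tcp_rot: [125.6, 89.9, 11.9]
force: [-0.0, -0.7, -0.9]
opening: 0.0803
```

Run:
```python
from h import *
w=Cam("wrist","w44");crop(w,110,270,220,420,4,"w44c")
st()
s=Cam("side");crop(s,110,230,220,360,5,"s44c")
```

```text
t 31.82 tcp [0.5218 0.1845 0.1256] jawyaw -23.74 x [-0.    -0.001 -1.   ] F [ 0.2  0.2 -1.3] open 0.0843 j [-34.  31.  13. 120. -12.  31. -36.]
```

View pics/w44c.png

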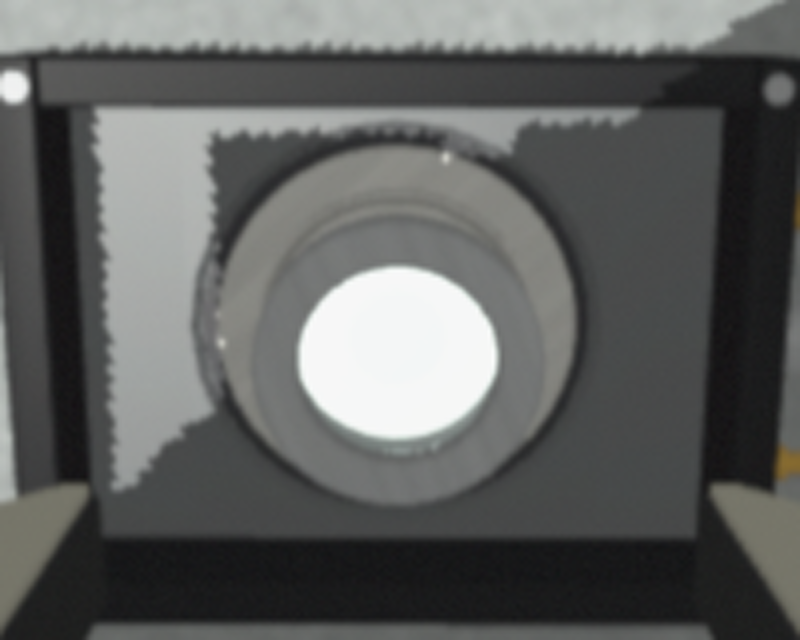

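View pics/s44c.png

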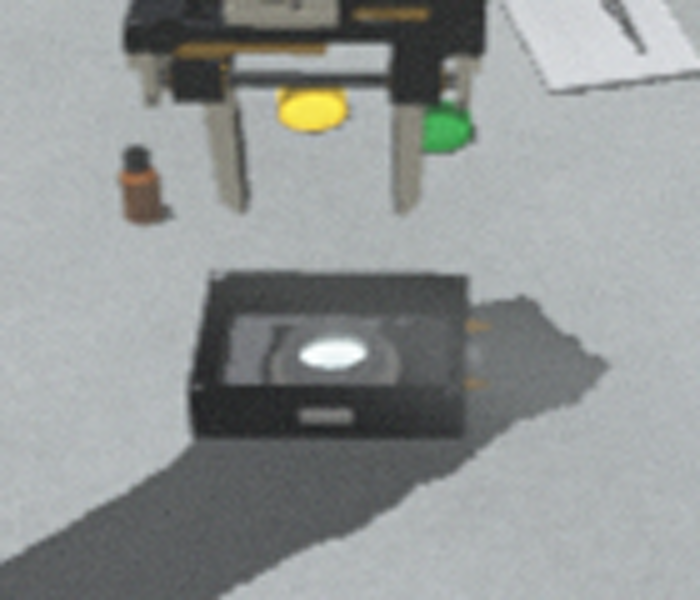

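Run:
```python
from h import *
w=Cam("wrist");R,p=pose();print(p)
f=lambda x,y,z:(R.T@(w.plane(110+y/4-.375,220+x/4-.375,z)-p)*1000)[1:]
for z in(.024,.027,.030):
  l,r,t,b=f(252,355,z),f(547,355,z),f(400,215,z),f(400,506,z);print(z,"ring",(l+r)/2,(t+b)/2,r-l,b-t)
l,r,t,b=f(219,320,.007),f(580,320,.007),f(400,142,.007),f(400,500,.007);print("fl",(l+r)/2,r-l,t+[0,40])
A,B=f(14,87,.034),f(778,90,.034);print("screws",A,B,B-A,"centre",(A+B)/2+[0,55])
```

```text
[0.52060249 0.1840859  0.12342968]
0.024 ring [ 1.05845757 -0.71650728] [1.17124893 1.39452806] [61.67364356 -0.07918764] [6.12610017e-02 6.30433071e+01]
0.027 ring [ 1.055462   -1.48460427] [1.16698096 0.6026165 ] [60.97790343 -0.07829432] [6.05699166e-02 6.23321158e+01]
0.03 ring [ 1.05246642 -2.25270125] [ 1.16271298 -0.18929506] [60.2821633  -0.07740101] [5.98788315e-02 6.16209245e+01]
fl [ 1.06529942 -4.35038267] [79.73601645 -0.09847154] [ 1.14764131 -3.30124708]
screws [-72.63094987 -56.07019911] [ 73.28049952 -55.64365935] [145.9114494    0.42653976] centre [ 0.32477482 -0.85692923]
```

Run:
```python
from h import *
st()
go([.583,-.2,.15],-23.8)
```

```text
t 31.93 tcp [0.5206 0.1841 0.1234] jawyaw -23.73 x [-0.004 -0.002 -1.   ] F [ 1.   0.  -0.5] open 0.0909 j [-34.  31.  12. 120. -12.  31. -36.]
turn [0.0002 0.0005 0.0004] (deg -0.07) shift tool [-0.177  1.414  2.175] shift/N 5.22
```

Emit:
arm_command(plan=[{"wx":0,"wy":0.0005,"wz":0.0004,"tx":-0.1,"ty":0.2,"tz":0.31,"jaw":1},{"wx":0,"wy":0,"wz":0,"tx":-0.1,"ty":0.2,"tz":0.31,"jaw":1},{"wx":0,"wy":0,"wz":0,"tx":0,"ty":0.2,"tz":0.31,"jaw":1},{"wx":0,"wy":0,"wz":0,"tx":0,"ty":0.2,"tz":0.31,"jaw":1},{"wx":0,"wy":0,"wz":0,"tx":0,"ty":0.2,"tz":0.31,"jaw":1}])

```text
clock: 32.55
tcp_pos: [0.5636, -0.0906, 0.1467]
tcp_rot: [-65.7, 89.4, -178.7]
force: [0.2, -0.4, -0.3]
opening: 0.0929
```

Emit:
arm_command(plan=[{"wx":0,"wy":0,"wz":0,"tx":0,"ty":0.2,"tz":0.31,"jaw":1},{"wx":0,"wy":0,"wz":0,"tx":0,"ty":0.2,"tz":0.31,"jaw":1},{"wx":0,"wy":0,"wz":0,"tx":0,"ty":0,"tz":0,"jaw":1},{"wx":0,"wy":0,"wz":0,"tx":0,"ty":0,"tz":0,"jaw":1}])

```text
clock: 33.05
tcp_pos: [0.5793, -0.2078, 0.1395]
tcp_rot: [-69.0, 88.8, 177.5]
force: [0.0, 0.8, -0.2]
opening: 0.093
```

Run:
```python
from h import *
w=Cam("wrist","w45")
st();print(bot.get_state()["joints"])
for r in w.find("chamber_lid",.009): print(r[:3],rect(r[3],w,.009))
```

```text
t 33.10 tcp [ 0.5792 -0.2081  0.1397] jawyaw -23.47 x [-0.021  0.    -1.   ] F [ 0.8 -0.7  0.4] open 0.0929 j [  7.  33.  11. 110.  -9.  39.  -0.]
[  7.1412623   33.02159519  10.7503585  110.10201938  -8.81649152
  38.82652693  -0.2708093 ]
(0.81, array([178., 329.]), array([ 0.59 , -0.201])) (array([ 0.5838, -0.2035]), array([161.2, 121.9]), 7.31)
(0.79, array([231.,  95.]), array([ 0.361, -0.159])) (array([ 0.3571, -0.1762]), array([136.4, 110.2]), -61.1)
(0.7, array([108., 578.]), array([ 0.809, -0.229])) (array([ 0.8143, -0.2228]), array([159. , 121.2]), 50.78)
```

View pics/w45.png

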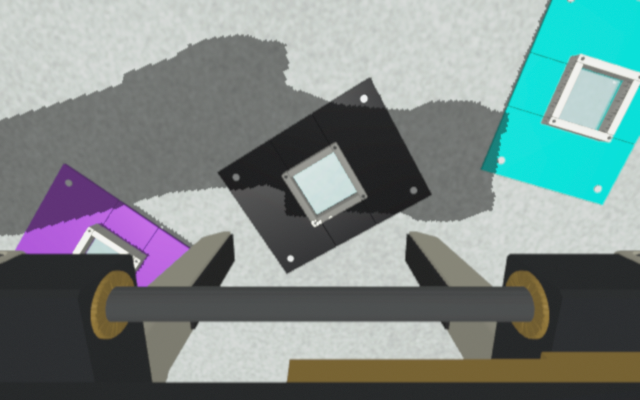

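Emit:
arm_command(plan=[{"wx":-0.0285,"wy":0.0014,"wz":0.0014,"tx":0,"ty":0,"tz":0,"jaw":1},{"wx":-0.0285,"wy":0,"wz":0,"tx":0,"ty":0,"tz":0,"jaw":1},{"wx":-0.0285,"wy":0,"wz":0,"tx":0,"ty":0,"tz":0,"jaw":1},{"wx":0,"wy":0,"wz":0,"tx":0,"ty":0,"tz":0,"jaw":1}])

```text
clock: 33.65
tcp_pos: [0.5797, -0.2001, 0.1392]
tcp_rot: [-136.6, 89.2, 142.2]
force: [0.6, -0.1, 0.1]
opening: 0.0933
```

Run:
```python
from h import *
w=Cam("wrist","w46")
st()
for r in w.find("chamber_lid",.009)[:3]: print(r[:3],rect(r[3],w,.009))
go([.5838,-.2035,.06],7.3)
crop(w,80,300,200,440,3,"w46c")
```

```text
t 33.70 tcp [ 0.5797 -0.2     0.1391] jawyaw 8.62 x [-0.011  0.008 -1.   ] F [-0.3  0.5 -0.7] open 0.0929 j [ 13.  32.   1. 110.  -1.  38.  24.]
(0.82, array([136.,  77.]), array([ 0.356, -0.184])) (array([ 0.3573, -0.1896]), array([159.6, 122. ]), -60.99)
(0.64, array([223., 573.]), array([ 0.819, -0.193])) (array([ 0.812 , -0.2159]), array([152.6, 109.4]), 50.78)
turn [ 0.0035 -0.0015  0.0015] (deg -1.26) shift tool [0.528 0.024 0.025] shift/N 1.27
```

View pics/w46c.png

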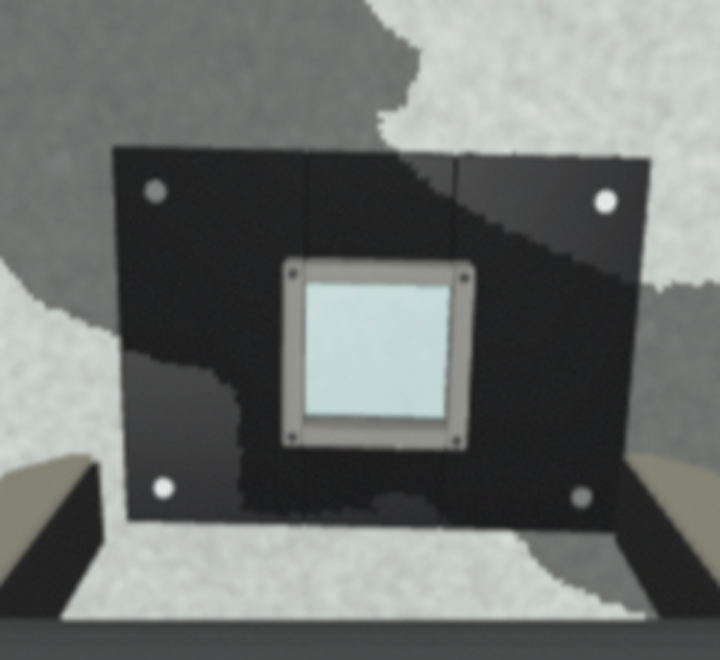

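Run:
```python
from h import *
w=Cam("wrist");R,p=pose()
f=lambda x,y,z:w.plane(80+y/3-.33,200+x/3-.33,z)
def rep(n,q,z):
    P=[f(*a,z)[:2] for a in q];e=[P[(i+1)%4]-P[i] for i in range(4)]
    c=np.mean(P,0);print(n,c,[round(1000*np.linalg.norm(v),1) for v in e],[round(np.degrees(np.arctan2(v[1],v[0])),2) for v in e],"tool",R.T@(np.r_[c,z]-p)*1000)
rep("plate",[(113,147),(651,158),(614,532),(128,521)],.009)
rep("frame",[(284,259),(474,264),(466,450),(282,447)],.021)
```

```text
plate [ 0.58393935 -0.20350672] [np.float64(158.5), np.float64(118.7), np.float64(157.5), np.float64(118.7)] [np.float64(7.49), np.float64(-83.03), np.float64(-172.52), np.float64(97.47)] tool [130.11223028   4.91244825   4.63404448]
frame [ 0.58399771 -0.20334561] [np.float64(55.2), np.float64(57.0), np.float64(56.0), np.float64(57.6)] [np.float64(7.18), np.float64(-82.21), np.float64(-172.17), np.float64(96.94)] tool [118.11390438   4.88015071   4.37233009]
```

Emit:
arm_command(plan=[{"wx":0.0034,"wy":-0.0015,"wz":0.0015,"tx":0,"ty":0.024,"tz":0.025,"jaw":1},{"wx":0,"wy":0,"wz":0,"tx":0.3,"ty":0,"tz":0,"jaw":1},{"wx":0,"wy":0,"wz":0,"tx":0.25,"ty":0,"tz":0,"jaw":1},{"wx":0,"wy":0,"wz":0,"tx":0.12,"ty":0,"tz":0,"jaw":1},{"wx":0,"wy":0,"wz":0,"tx":0,"ty":0,"tz":0,"jaw":1}])

```text
clock: 34.42
tcp_pos: [0.5869, -0.2043, 0.0374]
tcp_rot: [46.6, 89.6, -36.6]
force: [-0.5, -0.2, 0.6]
opening: 0.0928
```

Run:
```python
from h import *
w=Cam("wrist","w47")
st()
go([.5838,-.2033,.0115],7.4)
```

```text
t 34.48 tcp [ 0.5873 -0.2043  0.0382] jawyaw 6.75 x [ 0.006 -0.004 -1.   ] F [-0.4  0.2  0.2] open 0.0931 j [ 13.  41.   1. 113.  -1.  26.  22.]
turn [-0.0018  0.0008 -0.0009] (deg 0.65) shift tool [ 0.178 -0.022 -0.01 ] shift/N 0.43
```

View pics/w47.png

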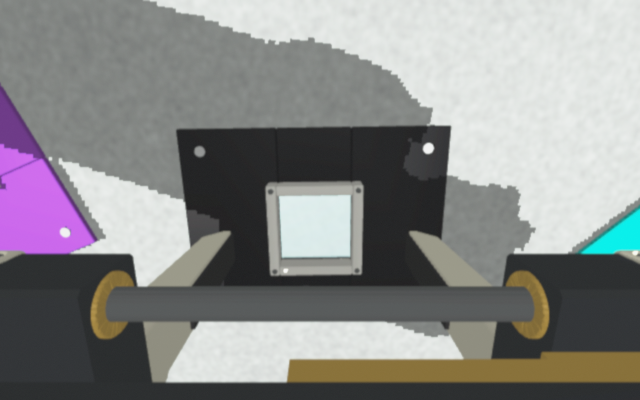

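Emit:
arm_command(plan=[{"wx":-0.0018,"wy":0.0008,"wz":-0.0009,"tx":0,"ty":-0.022,"tz":-0.008,"jaw":1},{"wx":0,"wy":0,"wz":0,"tx":0.12,"ty":0,"tz":0,"jaw":1},{"wx":0,"wy":0,"wz":0,"tx":0.045,"ty":0,"tz":0,"jaw":1},{"wx":0,"wy":0,"wz":0,"tx":0,"ty":0,"tz":0,"jaw":1}])

```text
clock: 34.98
tcp_pos: [0.5854, -0.2042, 0.0147]
tcp_rot: [71.3, 89.8, -11.3]
force: [0.9, -0.4, -0.1]
opening: 0.0927
```

Run:
```python
from h import *
w=Cam("wrist","w48")
st()
go([.5838,-.2033,.0112],7.4)
R,p=pose()
for r in (240,250,260):print(r,R.T@(w.plane(r,319,.021)-p)*1000)
```

```text
t 35.02 tcp [ 0.5854 -0.2043  0.015 ] jawyaw 7.39 x [ 0.004 -0.001 -1.   ] F [ 0.3 -0.4  0.5] open 0.0932 j [ 14.  43.   1. 114.  -1.  23.  23.]
turn [-0.      0.0002 -0.0007] (deg 0.01) shift tool [ 0.025 -0.01  -0.008] shift/N 0.06
240 [-6.04369008 -0.33973594 -5.26366511]
250 [-6.03567939 -0.33653151  0.32008826]
260 [-6.02753396 -0.33327317  5.99776296]
```

View pics/w48.png

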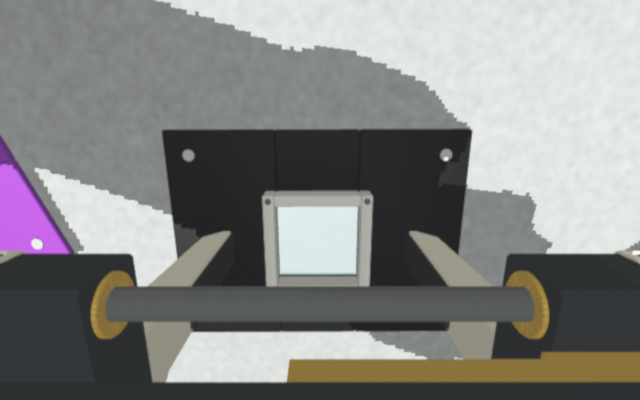

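Emit:
arm_command(plan=[{"wx":0,"wy":0,"wz":-0.0007,"tx":0.022,"ty":-0.008,"tz":-0.006,"jaw":0.8},{"wx":0,"wy":0,"wz":0,"tx":0,"ty":0,"tz":0,"jaw":0.4},{"wx":0,"wy":0,"wz":0,"tx":0,"ty":0,"tz":0,"jaw":0.4},{"wx":0,"wy":0,"wz":0,"tx":0,"ty":0,"tz":0,"jaw":0.4},{"wx":0,"wy":0,"wz":0,"tx":0,"ty":0,"tz":0,"jaw":0.4}], newtons=40)

```text
clock: 35.65
tcp_pos: [0.5844, -0.2035, 0.012]
tcp_rot: [6.3, 89.9, -76.3]
force: [-0.6, -0.3, -1.6]
opening: 0.0554
```

Run:
```python
from h import *
st()
```

```text
t 35.65 tcp [ 0.5844 -0.2035  0.012 ] jawyaw 7.39 x [ 0.    -0.002 -1.   ] F [-0.6 -0.3 -1.6] open 0.0554 j [ 13.  43.   1. 114.  -1.  23.  22.]
```

Emit:
arm_command(plan=[{"wx":0,"wy":0,"wz":0,"tx":-0.1,"ty":0,"tz":0,"jaw":0.4},{"wx":0,"wy":0,"wz":0,"tx":-0.3,"ty":0,"tz":0,"jaw":0.4},{"wx":0.02,"wy":0,"wz":0,"tx":-0.3,"ty":0,"tz":0,"jaw":0.4},{"wx":0.022,"wy":0,"wz":0,"tx":-0.1,"ty":0,"tz":0,"jaw":0.4},{"wx":0.022,"wy":0,"wz":0,"tx":0,"ty":0,"tz":0,"jaw":0.4}])

```text
clock: 36.28
tcp_pos: [0.5835, -0.2033, 0.1389]
tcp_rot: [111.1, 90.0, 4.8]
force: [-0.1, 0.0, -2.6]
opening: 0.0556
```

Emit:
arm_command(plan=[{"wx":0.022,"wy":0,"wz":0,"tx":0,"ty":0,"tz":0,"jaw":0.4},{"wx":0,"wy":0,"wz":0,"tx":0,"ty":0,"tz":0,"jaw":0.4}])

```text
clock: 36.52
tcp_pos: [0.5834, -0.2029, 0.1413]
tcp_rot: [118.6, 89.9, 4.1]
force: [0.8, -0.1, -3.2]
opening: 0.0556
```

Run:
```python
from h import *
w=Cam("wrist","w49")
st()
go([.5225,.186,.12],-23.8)
```

```text
t 36.58 tcp [ 0.5835 -0.2029  0.1412] jawyaw -24.37 x [ 0.002  0.    -1.   ] F [ 0.3  0.1 -3.2] open 0.0553 j [  6.  33.  11. 111. -10.  37.  -1.]
turn [-0.0016 -0.0002 -0.0003] (deg 0.57) shift tool [ 0.141 -1.418 -2.208] shift/N 5.3
```

View pics/w49.png

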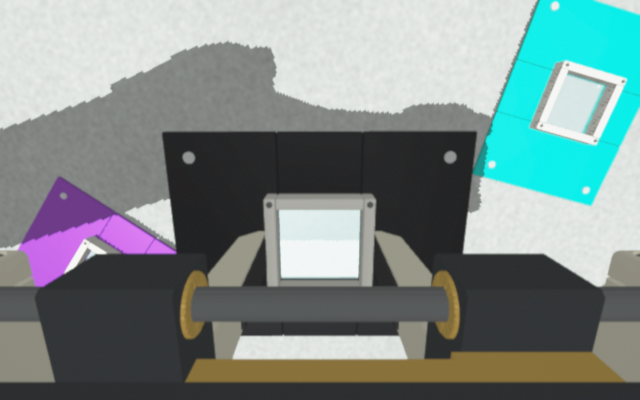

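Emit:
arm_command(plan=[{"wx":-0.0016,"wy":0,"wz":0,"tx":0,"ty":-0.15,"tz":-0.23,"jaw":0.4},{"wx":0,"wy":0,"wz":0,"tx":0,"ty":-0.2,"tz":-0.31,"jaw":0.4},{"wx":0,"wy":0,"wz":0,"tx":0,"ty":-0.2,"tz":-0.31,"jaw":0.4},{"wx":0,"wy":0,"wz":0,"tx":0,"ty":-0.2,"tz":-0.31,"jaw":0.4},{"wx":0,"wy":0,"wz":0,"tx":0,"ty":-0.2,"tz":-0.31,"jaw":0.4}])

```text
clock: 37.2
tcp_pos: [0.5408, 0.0574, 0.1419]
tcp_rot: [94.5, 89.7, -18.9]
force: [-0.1, 0.1, -2.0]
opening: 0.0558
```

Emit:
arm_command(plan=[{"wx":0,"wy":0,"wz":0,"tx":0,"ty":-0.2,"tz":-0.31,"jaw":0.4},{"wx":0,"wy":0,"wz":0,"tx":0,"ty":-0.17,"tz":-0.26,"jaw":0.4},{"wx":0,"wy":0,"wz":0,"tx":0,"ty":0,"tz":0,"jaw":0.4},{"wx":0,"wy":0,"wz":0,"tx":0,"ty":0,"tz":0,"jaw":0.4}])

```text
clock: 37.7
tcp_pos: [0.5212, 0.166, 0.1423]
tcp_rot: [123.1, 89.8, 10.9]
force: [0.5, -0.4, -2.7]
opening: 0.0552
```

Run:
```python
from h import *
w=Cam("wrist","w50")
st()
go([.5225,.186,.12],-23.8)
```

```text
t 37.75 tcp [0.5213 0.1661 0.1423] jawyaw -22.22 x [ 0.003  0.001 -1.   ] F [ 0.2 -0.2 -3.3] open 0.0555 j [-33.  29.  13. 120. -12.  32. -33.]
turn [ 0.0044 -0.0004 -0.0004] (deg -1.58) shift tool [ 0.148 -0.046 -0.125] shift/N 0.36
```

View pics/w50.png

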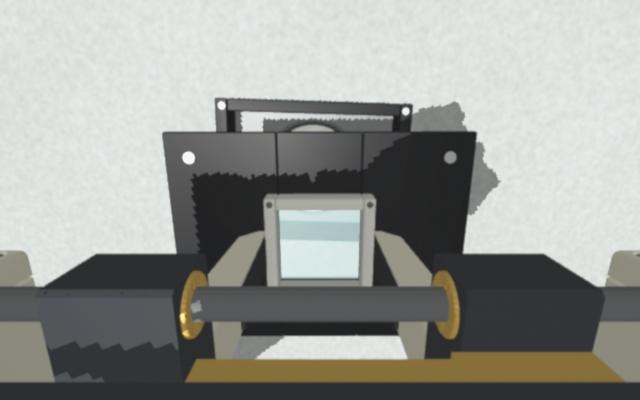

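Run:
```python
from h import *
w=Cam("wrist");R,p=pose()
f=lambda r,c,z:(R.T@(w.plane(r,c,z)-p)*1000)[1:]
a,b=f(131,163,p[2]-.003),f(131,476,p[2]-.003);print("lid edge",a,b,b-a,"ctr",(a+b)/2+[0,60])
a,b=f(195,264,p[2]+.009),f(195,375,p[2]+.009);print("frame edge",a,b,b-a,"ctr",(a+b)/2+[0,28])
A,B=w.plane(105,222,.034),w.plane(111,406,.034);d=B-A;u=d/np.linalg.norm(d);print("chamber",(A+B)/2+.055*np.array([u[1],-u[0],0]),np.linalg.norm(d),np.degrees(np.arctan2(u[1],u[0])))
```

```text
lid edge [-78.68108113 -60.49968392] [ 79.02312966 -60.88601998] [157.70421079  -0.38633606] ctr [ 0.17102427 -0.69285195]
frame edge [-27.10635939 -30.40312747] [ 27.46472777 -30.51147029] [54.57108716 -0.10834282] ctr [ 0.17918419 -2.45729888]
chamber [0.52354068 0.18498289 0.034     ] 0.14795489016815683 -23.96735927163319
```

Emit:
arm_command(plan=[{"wx":0.0046,"wy":-0.0004,"wz":-0.0004,"tx":0,"ty":-0.045,"tz":-0.122,"jaw":0.4},{"wx":0,"wy":0,"wz":0,"tx":0.2,"ty":0,"tz":0,"jaw":0.4},{"wx":0,"wy":0,"wz":0,"tx":0.2,"ty":0,"tz":0,"jaw":0.4},{"wx":0,"wy":0,"wz":0,"tx":0.07,"ty":0,"tz":0,"jaw":0.4},{"wx":0,"wy":0,"wz":0,"tx":0,"ty":0,"tz":0,"jaw":0.4}])

```text
clock: 38.42
tcp_pos: [0.5254, 0.1784, 0.0715]
tcp_rot: [95.8, 89.8, -18.7]
force: [0.4, 0.9, -2.4]
opening: 0.0558
```

Run:
```python
from h import *
w=Cam("wrist","w51")
st()
go([.5226,.1855,.06],-23.9)
```

```text
t 38.48 tcp [0.5256 0.1785 0.072 ] jawyaw -24.51 x [ 0.004 -0.001 -1.   ] F [-0.4  0.1 -2.2] open 0.0555 j [-32.  35.  11. 121. -15.  24. -34.]
turn [-0.0017 -0.0001 -0.0006] (deg 0.61) shift tool [ 0.08  -0.037 -0.034] shift/N 0.19
```

View pics/w51.png

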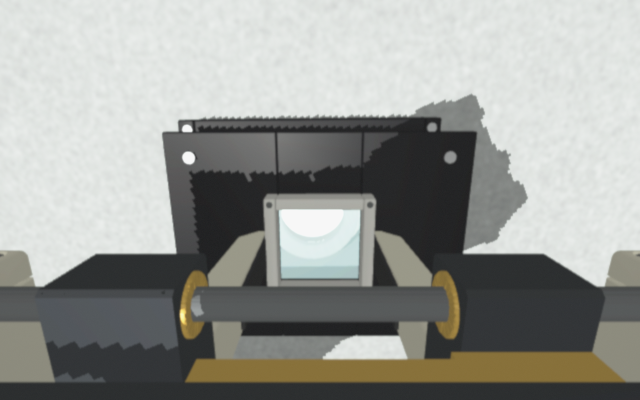

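Emit:
arm_command(plan=[{"wx":-0.0017,"wy":0,"wz":-0.0006,"tx":0,"ty":-0.037,"tz":-0.034,"jaw":0.4},{"wx":0,"wy":0,"wz":0,"tx":0.07,"ty":0,"tz":0,"jaw":0.4},{"wx":0,"wy":0,"wz":0,"tx":0.05,"ty":0,"tz":0,"jaw":0.4},{"wx":0,"wy":0,"wz":0,"tx":0,"ty":0,"tz":0,"jaw":0.4},{"wx":0,"wy":0,"wz":0,"tx":0,"ty":0,"tz":0,"jaw":0.4}])

```text
clock: 39.1
tcp_pos: [0.5236, 0.1865, 0.0548]
tcp_rot: [155.9, 89.8, 42.0]
force: [0.1, 0.6, -2.1]
opening: 0.0555
```

Run:
```python
from h import *
w=Cam("wrist","w52");crop(w,90,250,150,500,2.2,"w52c")
s=Cam("side");crop(s,110,230,220,360,5,"s52c")
s=Cam("scene");crop(s,140,240,310,430,6,"c52c")
st()
go([.5226,.1855,.041],-23.9)
```

```text
t 39.25 tcp [0.5237 0.1865 0.055 ] jawyaw -23.83 x [ 0.003  0.003 -1.   ] F [ 0.6 -0.2 -3.1] open 0.0555 j [-32.  37.  10. 122. -16.  22. -34.]
turn [ 0.0002 -0.0006 -0.0003] (deg -0.07) shift tool [ 0.093 -0.004  0.009] shift/N 0.22
```

View pics/w52c.png

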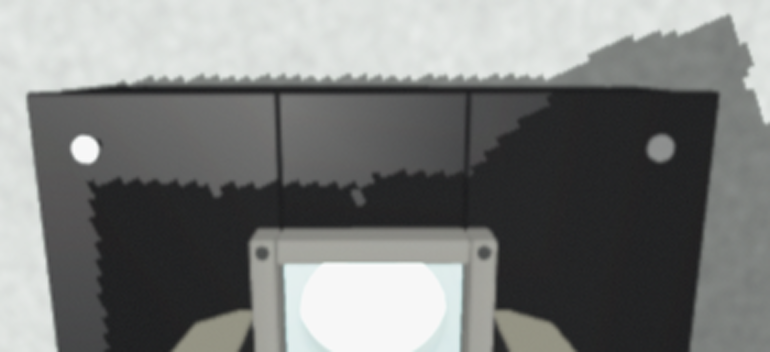

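View pics/s52c.png

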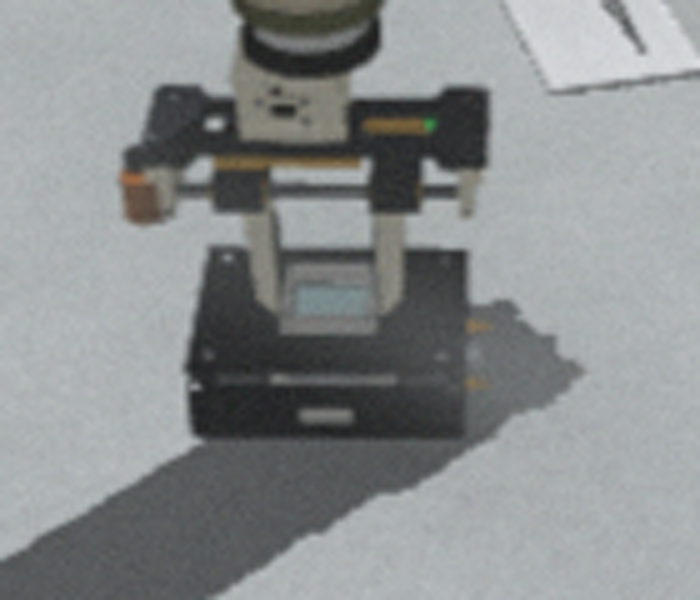

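View pics/c52c.png

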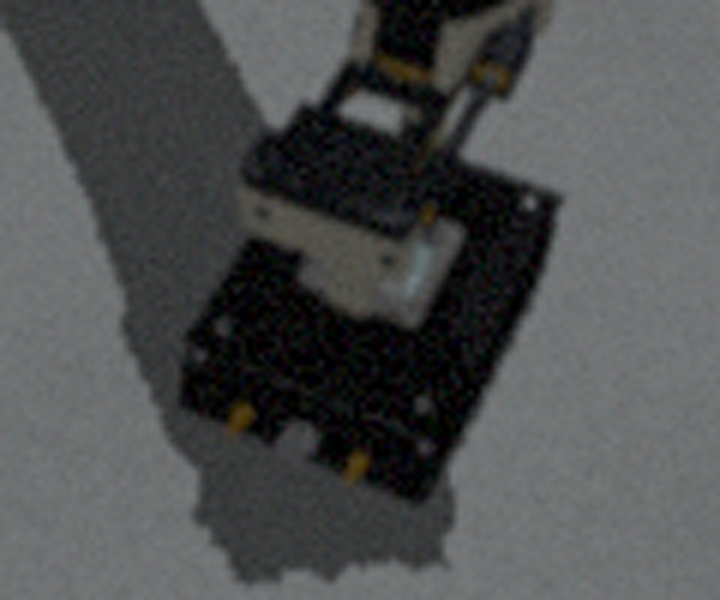

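Run:
```python
from h import *
w=Cam("wrist");R,p=pose()
f=lambda r,c,z:(R.T@(w.plane(r,c,z)-p)*1000)[1:]
print("lid",f(131.7,319.5,p[2]-.003)+[0,60],"chamber",f(129.3,319.5,.034)+[0,60])
# side view: expected chamber yaw / lid outline check
```

```text
lid [0.58068422 0.11096008] chamber [ 0.57462759 -0.26647721]
```

Emit:
arm_command(plan=[{"wx":0.0002,"wy":-0.0006,"wz":-0.0003,"tx":0.02,"ty":0,"tz":-0.001,"jaw":0.4},{"wx":0,"wy":0,"wz":0,"tx":0.03,"ty":0,"tz":0,"jaw":0.4},{"wx":0,"wy":0,"wz":0,"tx":0,"ty":0,"tz":0,"jaw":0.4}])

```text
clock: 39.67
tcp_pos: [0.5239, 0.1867, 0.0472]
tcp_rot: [5.5, 90.0, -108.4]
force: [-0.5, 0.6, -2.9]
opening: 0.0553
```

Run:
```python
from h import *
w=Cam("wrist");crop(w,90,250,150,500,2.2,"w53c")
st()
go([.5226,.1855,.041],-23.9)
```

```text
t 39.73 tcp [0.524  0.1867 0.0473] jawyaw -23.91 x [ 0. -0. -1.] F [ 0.1 -0.4 -2.9] open 0.0551 j [-32.  38.   9. 122. -16.  22. -34.]
turn [-0. -0. -0.] (deg 0.01) shift tool [ 0.042 -0.005  0.011] shift/N 0.1
```

View pics/w53c.png

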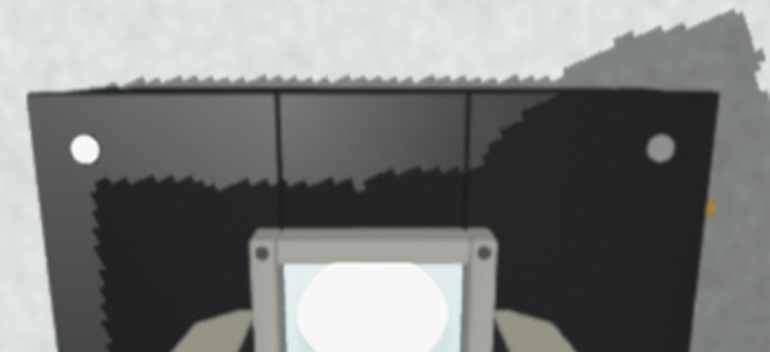

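Emit:
arm_command(plan=[{"wx":0,"wy":0,"wz":0,"tx":0.02,"ty":-0.003,"tz":0.003,"jaw":0.4},{"wx":0,"wy":0,"wz":0,"tx":0,"ty":0,"tz":0,"jaw":0.4}])

```text
clock: 39.98
tcp_pos: [0.5233, 0.1865, 0.0441]
tcp_rot: [91.9, 90.0, -22.0]
force: [-0.6, -0.3, -2.5]
opening: 0.0554
```

Emit:
arm_command(plan=[{"wx":0,"wy":0,"wz":0,"tx":0.013,"ty":0,"tz":0,"jaw":0.4},{"wx":0,"wy":0,"wz":0,"tx":0,"ty":0,"tz":0,"jaw":0.4}])

```text
clock: 40.22
tcp_pos: [0.5233, 0.1865, 0.042]
tcp_rot: [98.0, 90.0, -16.0]
force: [-0.6, -0.4, -3.2]
opening: 0.0551
```

Emit:
arm_command(plan=[{"wx":0,"wy":0,"wz":0,"tx":0.006,"ty":0,"tz":0,"jaw":0.4},{"wx":0,"wy":0,"wz":0,"tx":0,"ty":0,"tz":0,"jaw":0.4}])

```text
clock: 40.48
tcp_pos: [0.5234, 0.1865, 0.0411]
tcp_rot: [125.7, 90.0, 11.8]
force: [-0.2, 0.5, -2.5]
opening: 0.0553
```

Emit:
arm_command(plan=[{"wx":0,"wy":0,"wz":0,"tx":0.004,"ty":0,"tz":0,"jaw":0.4},{"wx":0,"wy":0,"wz":0,"tx":0,"ty":0,"tz":0,"jaw":0.4}])

```text
clock: 40.72
tcp_pos: [0.5234, 0.1865, 0.041]
tcp_rot: [147.6, 90.0, 33.7]
force: [-0.8, -0.6, -1.9]
opening: 0.0553
```

Emit:
arm_command(plan=[{"wx":0,"wy":0,"wz":0,"tx":0.004,"ty":0,"tz":0,"jaw":0.4},{"wx":0,"wy":0,"wz":0,"tx":0,"ty":0,"tz":0,"jaw":0.4}])

```text
clock: 40.98
tcp_pos: [0.5235, 0.1866, 0.041]
tcp_rot: [154.5, 89.9, 40.6]
force: [-0.2, 0.4, -2.6]
opening: 0.0556
```

Emit:
arm_command(plan=[{"wx":0,"wy":0,"wz":0,"tx":0.007,"ty":0,"tz":0,"jaw":0.4},{"wx":0,"wy":0,"wz":0,"tx":0,"ty":0,"tz":0,"jaw":0.4}])

```text
clock: 41.22
tcp_pos: [0.5235, 0.1866, 0.041]
tcp_rot: [161.6, 89.9, 47.7]
force: [0.4, 0.3, -2.6]
opening: 0.0554
```

Run:
```python
from h import *
w=Cam("wrist");crop(w,90,250,150,500,2.2,"w54c")
s=Cam("side");crop(s,130,230,230,350,6,"s54c")
for i in range(3): st(); Cam("wrist")
```

```text
t 41.33 tcp [0.5236 0.1866 0.0409] jawyaw -23.93 x [ 0.001  0.001 -1.   ] F [-0.8 -1.   5.4] open 0.0551 j [-31.  38.   9. 122. -16.  21. -33.]
t 41.38 tcp [0.5236 0.1866 0.0409] jawyaw -23.94 x [ 0.001  0.001 -1.   ] F [-0.4 -0.2  4.9] open 0.0558 j [-31.  38.   9. 122. -16.  21. -33.]
t 41.42 tcp [0.5236 0.1866 0.0409] jawyaw -23.93 x [ 0.001  0.001 -1.   ] F [-1.5 -1.   3.9] open 0.0552 j [-31.  38.   9. 122. -16.  21. -33.]
```

View pics/s54c.png

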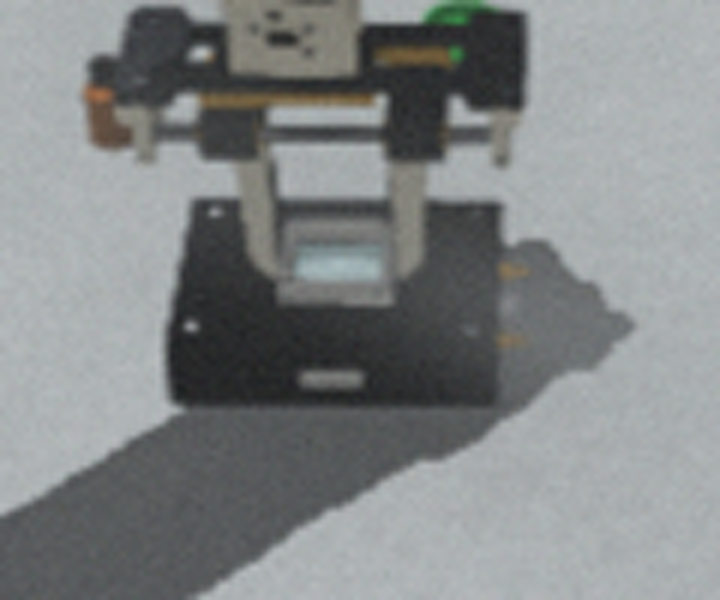

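View pics/w54c.png

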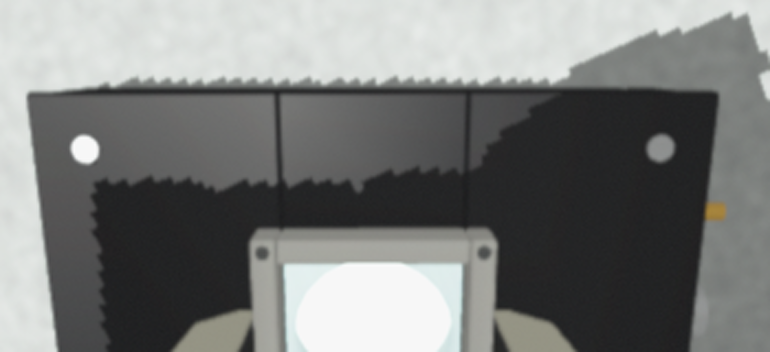

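Emit:
arm_command(plan=[{"wx":0,"wy":0,"wz":0,"tx":0,"ty":0,"tz":0,"jaw":0.8},{"wx":0,"wy":0,"wz":0,"tx":0,"ty":0,"tz":0,"jaw":0.8},{"wx":0,"wy":0,"wz":0,"tx":-0.05,"ty":0,"tz":0,"jaw":0.9},{"wx":0,"wy":0,"wz":0,"tx":-0.35,"ty":0,"tz":0,"jaw":0.9},{"wx":0,"wy":0,"wz":0,"tx":-0.4,"ty":0,"tz":0,"jaw":0.9}])

```text
clock: 42.1
tcp_pos: [0.5219, 0.1857, 0.16]
tcp_rot: [-42.5, 89.6, -156.5]
force: [0.4, 1.4, -0.4]
opening: 0.0837
```

Emit:
arm_command(plan=[{"wx":0,"wy":0,"wz":0,"tx":0,"ty":0,"tz":0,"jaw":1},{"wx":0,"wy":0,"wz":0,"tx":0,"ty":0,"tz":0,"jaw":1}])

```text
clock: 42.35
tcp_pos: [0.5237, 0.1865, 0.1646]
tcp_rot: [161.7, 89.9, 47.8]
force: [1.1, -0.7, -0.2]
opening: 0.0925
```

Run:
```python
from h import *
w=Cam("wrist","w55")
s=Cam("side","s55");crop(s,130,230,230,350,6,"s55c")
c=Cam("scene","c55")
st()
```

```text
t 42.50 tcp [0.5236 0.1862 0.1636] jawyaw -23.95 x [-0.001 -0.    -1.   ] F [0.2 0.8 0.1] open 0.0926 j [-36.  28.  15. 118. -12.  36. -37.]
```

View pics/w55.png

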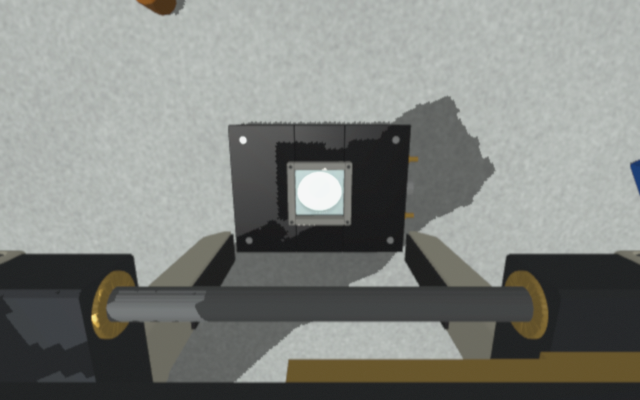

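View pics/s55c.png

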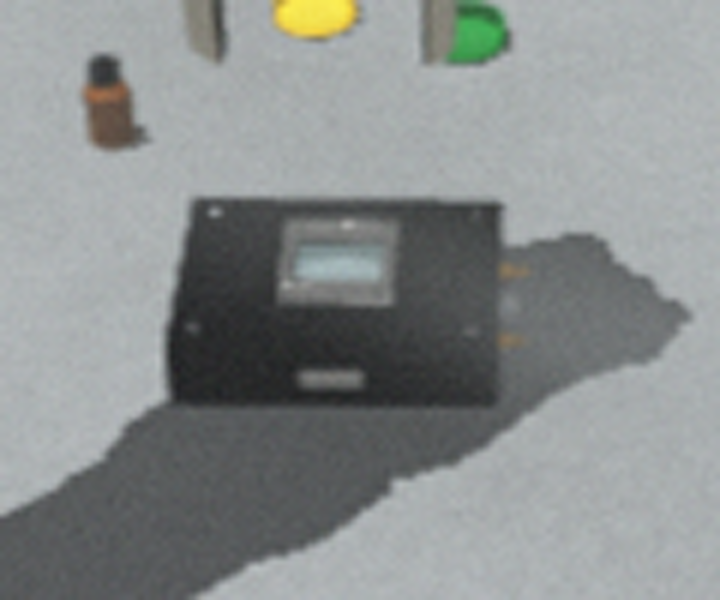

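View pics/c55.png

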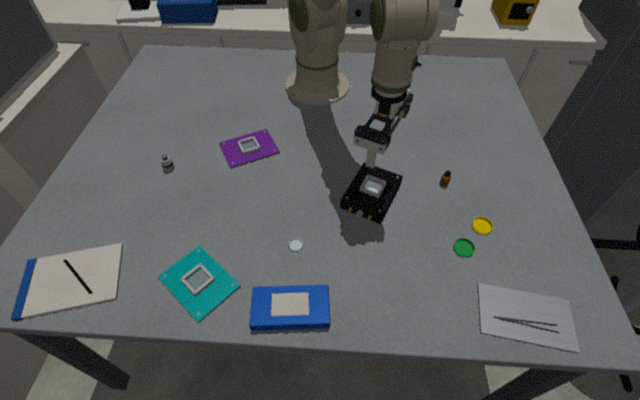

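The lid lies flat on the walls, covering the box outline with no gap (wrist view: corners at about (229,125), (410,125), (404,250) and (237,251)). The bystanders haven't moved. Handing in.

Run:
```python
from h import *
print(bot.hand_in())
```

```text
the job is handed in; nothing more can be done
None
```

The chamber is assembled and the job is handed in at about 42.5 s on the clock. I laid the adapter in the recess, stood the clear 50 mm dish in its collar, put the hold-down ring over the dish's rim and closed the chamber with the black lid.

**Detour with the ring:** it lay so close to the base that joint 6 came near its lower limit. I slid it about 7 cm outward along the bench with a slight tilt, then re-gripped it upright and carried it over.

**Last checks:**
- **Seating:** all four parts were lowered in small steps. The dish, ring and lid met support at the heights expected for proper seating (fingertip at about 15.3, 19.1 and 40.9 mm), with light contact forces of up to about 5 N.
- **Lid:** the final wrist and side pictures show it square with the walls and flat, with no visible gap.
- **Bystanders:** the bottle, objective and little dish stand where they did, and nothing was dropped.

**Off centre:** before the lid went on, the pictures showed the dish about 2 mm and the ring about 4 mm off the adapter's centre. That is within the play of the tapered seats. The camera readings of these offsets disagreed with each other by 1–2 mm.

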